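# Clamp the loaded station and gauge its jaw gap

## Robot

A 7-joint arm with a two-finger parallel gripper is mounted at the origin on the work surface. World frame = base frame: x ahead of the robot, y to its left, z up, the work surface at z = 0. Lengths are in m, angles in rad, forces in N, time in s.
With the tool pointing down it reaches from about 0.4 to 0.85 m from the base axis. Payload 4.5 kg.
Tool frame: the origin (TCP) lies on the mounting face of the last link; the fingertips stand 166 mm ahead of it and the grasp point (between the pads) lies 147 mm ahead of it; y points along the fingers, z is the direction in which the jaws open and shut, and the axes are right-handed (so a half turn about y gives the same grasp; the last joint's range is limited). The gripper opens to 88 mm and grips with 3 to 60 N. Pads are 18 mm wide; open, the fingers measure 123 mm over their backs; the gripper's body (75 mm by 187 mm) begins 45 mm behind the grasp point.
Start: joints at [1.243, 0.689, -0.195, 1.565, 0.157, 0.902, -0.215], TCP at [0.221, -0.585, 0.405] pointing down, gripper open.
Joint ranges: [-3.01, 3.01], [-0.46, 2.08], [-1.47, 1.51], [0.13, 2.56], [-1, 4.14], [0.04, 2.09], [-2.66, 2.66]. Speed limits (rad/s): [2.57, 2.57, 3.14, 3.14, 3.14, 3.14, 3.14].

## Interface

Orientations are given as a unit quaternion [x, y, z, w].
In Python, from plant import r gives the robot as it stands.
- The arm moves only by the tool arm_command, never from a script. Its argument "deltas" is a list of rows, each an object of numbers: "dx", "dy", "dz": the shift along the tool's x, y, z each as a share of 1000 mm, from -1 to 1; "wx", "wy", "wz": the turn, a rotation vector about the tool's x, y, z each as a share of 45 degrees, from -1 to 1. In form: [{"dx": .., "dy": .., "dz": .., "wx": .., "wy": .., "wz": ..}, ...]. A call has exactly 5 rows; each row is the pose to reach, as a shift and turn from the pose commanded when the call began, along the tool's axes at that moment; what a row does not reach only later rows make up. A row lasts 1/10 s, in which the tool goes at most 50 mm and 8.59 degrees, less where a joint would pass 70% of its speed; a pose out of reach is approached as far as the arm can. A call with a number of a shift or a turn outside -1 to 1 is refused whole. A call with a gripper value outside its range is refused whole. "claw" is the opening, from -1 (shut) to 1 (fully open), set as the call begins (left out, the last holds). The fingers move at their own pace and stop on an object; "grip_force" is the grip in N (left out, the last holds). Time passes only in rows, so rows that repeat a pose let the fingers close, or fill a call up. It gives the time, the measured TCP pose, the force and the opening at its end, in the units of the state.
- r.get_state(): the state, without advancing time (a new reading comes with each control period).
- r.snapshot(name): name is "side" or "top" or "wrist"; returns the picture (384x512x3 uint8, red, green, blue); there is no depth.
- r.get_calibration(name): a dict with "vertical_fov" (degrees; the focal length in pixels is half the picture's height over the tangent of half this angle, whatever the lens; pixels are square), "cx", "cy" (the principal point, pixels), "R" (3x3) and "t" (3): a world point X has camera coordinates R X + t. Camera axes: x right, y down, z forward; pixel columns grow to the right and rows downward; lengths in m; the calibration is good to about 2 mm. A picture is of the moment at which its call begins: read the wrist's pose just before it. get_calibration takes no time and is no camera call; for the wrist camera it gives the pose at the moment of the call.
- r.finish_job(): hands the job in, once; it reports no verdict.
The state is a dict: "clock": time; "q": joint angles; "qd": joint speeds; "joint_torque": joint torques, N m; "tool_pos": TCP position; "eef_rot": TCP orientation; "contact_force": force on the tool from outside, world axes, zero at the start; "moment": the same for the moment, N m; "opening": opening from 0.0 (shut) to 1.0 (fully open).
Only numpy, scipy, OpenCV 4.12 (cv2) and the standard library are available. Lean on these libraries where they do the work, as an engineer would, in place of code of your own. Each camera call takes 0.05 s, during which the arm holds its last target.

## Task

One of the fixture's two nests holds a domed cover; the other is only blanked off with a flat plate. Throw the lever of the station with the domed cover fully over towards the nests, which moves its clamp jaw forward and opens the gap behind it; then take the steel gauge out of its stand, slide its blade down into that gap, about midway along it and without dropping it, until its shoulder rests flat on top, and leave it there. Leave the other station's lever back as it is, the parts in their nests, and everything else undisturbed.

Things in the scene. Friction and masses are not known exactly. Their poses are not given: they have to be found in the camera images.
- fixture: fixed dark steel plate, 220 (x) x 360 (y) x 15 mm, carrying two equal stations: L at y = +75 mm, R at y = -75 mm. Origin: centre of underside; x points from gaps to nests. Each station: backstop bar (x -70 to -55 mm), jaw block behind it (20 mm thick), both 44 mm wide (y) with tops 55 mm above the table, then the nest, a 62 mm square frame centred at x = +50 mm
- cover: white plastic cover in one of the two nests: square flange 60 x 60 x 6 mm with a round dome 42 mm across, 31 mm tall in all; origin at the centre of its underside
- blank: white flat blanking plate in the other nest, 60 x 60 x 6 mm; origin at the centre of its underside
- nest_L (a point): centre of the floor of station L's nest, 15 mm above the table
- nest_R (a point): centre of the floor of station R's nest, 15 mm above the table
- gap_L (a point): station L: middle of the mouth of the open gap between backstop and jaw (where it is with the lever thrown), level with their tops, 55 mm above the table. Axes as the fixture. The gap is 1.5 mm wide (x) with the lever back, 8.5 mm with it thrown; 44 mm long (y), open at both ends, 38 mm deep
- gap_R (a point): the same for station R
- lever_L (a joint): angle of station L's black lever (75 mm long, on a grey block at the outer +y side of the station): 0 = leaning back to the fixture's -x, 1.0 = thrown fully over to its +x, towards the nests; it stays where it is left and starts near 0
- lever_R (a joint): the same for station R's lever, at the outer -y side
- lever_L_tip (a point): tip of station L's lever (moves with it); the lever swings about an axis along the fixture's y
- lever_R_tip (a point): the same for station R's lever
- gauge: steel gauge standing upright in its stand. Origin: centre of the underside of its shoulder flange (24 mm x, 34 mm y, 5 mm thick). Below it the blade: 5 mm thick (x), 24 mm wide (y), reaching 22 mm down, with a wedge tip; above it a block handle 14 mm (x) by 30 mm (y), from 5 to 49 mm up. 160 g
- stand: fixed grey stand, 75 x 60 mm, with two aluminium bars 9 mm apart, tops 45 mm above the table, between which the gauge's blade hangs; the shoulder rests on the bars. Origin: centre of its underside; x is across the slot, like the gauge's x
- screwdriver: screwdriver with a black handle lying on the table, about 200 mm long; must not be disturbed
- wrench: steel wrench lying on the table left of the fixture, about 180 mm long; must not be disturbed
- tape: roll of paper tape lying flat, 76 mm across, 24 mm high; must not be disturbed
- cleaner: white bottle, 64 mm across, 170 mm tall; must not be disturbed
- cup: open steel cup, 72 mm across, 80 mm tall; must not be disturbed
- nut: small stepped steel thumb nut, 28 mm across, 18 mm tall, standing on the fixture's base plate between the stations; must not be disturbed
Things that resemble listed ones, but are neither listed nor needed, are in the scene too. There is more than one size of the gauge; the job needs the middle-sized.

How it is judged:
By the outcome, as a careful person would: the job done as asked, in the order asked, and still so for the second after the job is handed in, with the robot touching nothing.
It also fails if it takes over 58 s, if anything falls off the work surface, if the arm or the gripper's body presses on something with over 40 N, if the wrist force passes 120 N, or if a joint passes its speed limit or range.

## Working session

There is one attempt and no reset: what is moved stays moved. The work goes in short steps, Python scripts to look and compute and a tool call to move; the robot and the scene stay as the last step left them, time stands still between calls to the robot, and variables do not carry over. Pictures are saved under pics/ and viewed, and the job is handed in when it is done.

Besides the shell and the picture viewer there is one more tool, called after "Call:" in YAML: its name, and indented under it one key for each argument. arm_command: Moves the arm, as the interface text tells. Shift numbers are shares of 1000 mm and turn numbers shares of 45 degrees, none past 1 either way. Its arguments: {"type":"object","properties":{"deltas":{"type":"array","items":{"type":"object","properties":{"dx":{"type":"number","minimum":-1,"maximum":1},"dy":{"type":"number","minimum":-1,"maximum":1},"dz":{"type":"number","minimum":-1,"maximum":1},"wx":{"type":"number","minimum":-1,"maximum":1},"wy":{"type":"number","minimum":-1,"maximum":1},"wz":{"type":"number","minimum":-1,"maximum":1}}}},"claw":{"type":"number"},"grip_force":{"type":"number"}},"required":["deltas"]}

```bash
ls; mkdir -p pics; python3 - <<'E'
from plant import r
import cv2
s=r.get_state();print({k:(v if not hasattr(v,'tolist') else v.tolist()) for k,v in s.items()})
for n in("side","top","wrist"):
    c=r.get_calibration(n);print(n,c)
    cv2.imwrite(f"pics/{n}0.png",r.snapshot(n)[:,:,::-1])
E
```

```text
pics
{'clock': 0.0, 'q': [1.2428065405490103, 0.6899878874406911, -0.19453001679892523, 1.5663695006121536, 0.1572562237884019, 0.9025325693946085, -0.2151436224929025], 'qd': [-0.0010183475200257293, -0.0011779115168910645, 0.0006047758236230321, -0.002396792171538065, -0.0006772110008558919, 0.0006316988812693655, 4.8620838158782456e-05], 'joint_torque': [-8.721911171960528e-05, -52.75605082511902, -1.266869232058525, -15.34273087978363, -0.052724325796589255, 0.006620722560910508, 0.000163350673574314], 'tool_pos': [0.221079975449365, -0.584223072357662, 0.40390093288251916], 'eef_rot': [-0.12738176647142463, 0.6962234836044183, -0.6949101376675537, 0.1270694574443803], 'contact_force': [0.22373958082826734, -0.5790937659564125, 0.8014915464925715], 'moment': [-0.03749492576996208, -0.03475649731988641, -0.034435420783472885], 'opening': 1.000592171768703}
side {'vertical_fov': 42.82917652570362, 'cx': 255.3826799325039, 'cy': 196.2579711087739, 'R': array([[ 9.46759847e-01, -3.21940636e-01,  1.34121431e-04],
       [-1.88072568e-01, -5.53419980e-01, -8.11390803e-01],
       [ 2.61293897e-01,  7.68167008e-01, -5.84504018e-01]]), 't': array([-0.50948329,  0.17867603,  1.39602248])}
top {'vertical_fov': 48.68300096985739, 'cx': 260.94276407202204, 'cy': 194.33704178433743, 'R': array([[ 0.00531503, -0.99993582,  0.01000569],
       [-0.98006458, -0.00719615, -0.19854881],
       [ 0.19860807, -0.00875092, -0.98003993]]), 't': array([0.02228048, 0.55654111, 1.0629437 ])}
wrist {'vertical_fov': 65.4610269939071, 'cx': 259.3801066260422, 'cy': 193.23484052517364, 'R': array([[ 0.35490566, -0.93490162, -0.00097106],
       [-0.88649934, -0.33686079,  0.31724397],
       [-0.29691901, -0.11173083, -0.94834346]]), 't': array([-0.62517901, -0.04331522,  0.3913009 ])}
```

View pics/top0.png

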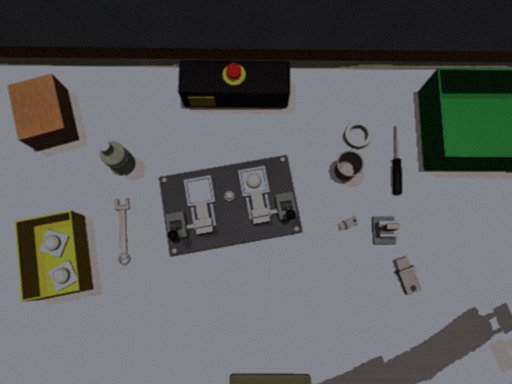

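View pics/side0.png

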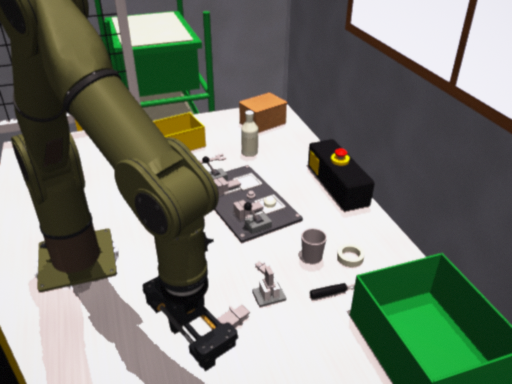

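View pics/wrist0.png

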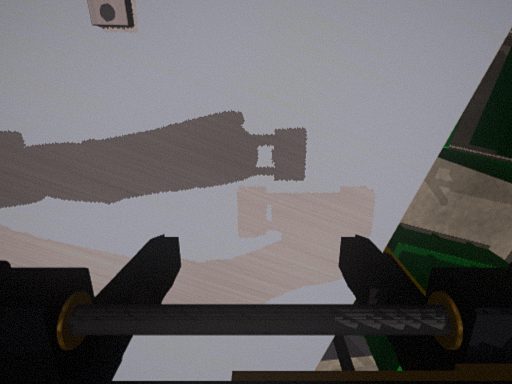

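The dome is at top-view (254,181), right of the fixture. The gauge candidates are the one in the stand (386,230), a small one lying at (348,223) and a large one lying at (407,275). I'll check these in close crops.

```bash
cat > h.py <<'E'
import numpy as np, cv2
from plant import r
def cam(n):
    c=r.get_calibration(n);f=192/np.tan(np.radians(c['vertical_fov']/2));return f,c['cx'],c['cy'],np.array(c['R']),np.array(c['t'])
def proj(c,X):
    f,cx,cy,R,t=c;p=np.atleast_2d(X)@R.T+t;return np.c_[cx+f*p[:,0]/p[:,2],cy+f*p[:,1]/p[:,2]]
def back(c,uv,z):
    f,cx,cy,R,t=c;d=R.T@np.array([(uv[0]-cx)/f,(uv[1]-cy)/f,1]);o=-R.T@t;return o+d*(z-o[2])/d[2]
def crop(img,u0,v0,u1,v1,s,name):
    cv2.imwrite(name,cv2.resize(img[v0:v1,u0:u1],None,fx=s,fy=s,interpolation=cv2.INTER_CUBIC))
E
python3 - <<'E'
from h import *
a=cv2.imread('pics/top0.png');crop(a,150,145,310,265,5,'pics/c1.png');crop(a,325,190,435,300,5,'pics/c2.png')
b=cv2.imread('pics/side0.png');crop(b,190,140,310,310,3.5,'pics/c3.png')
E
```

```text
(no output)
```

View pics/c1.png

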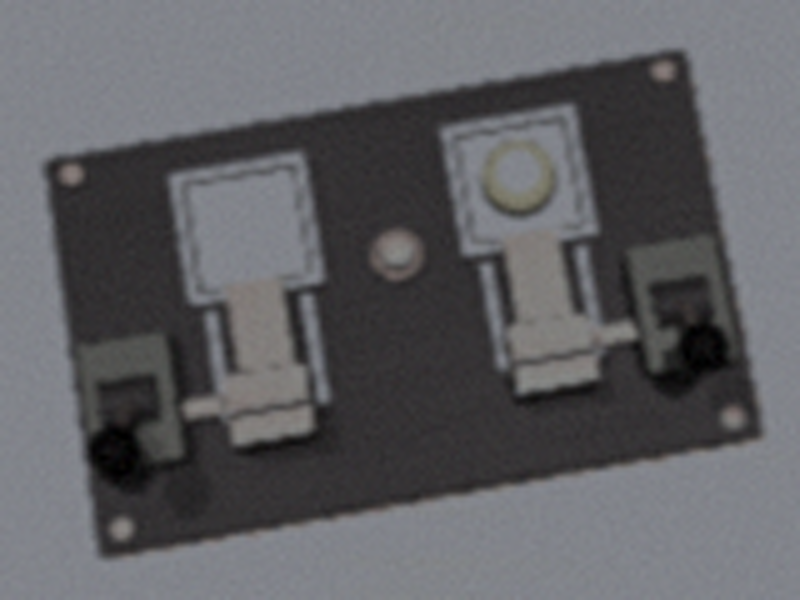

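View pics/c2.png

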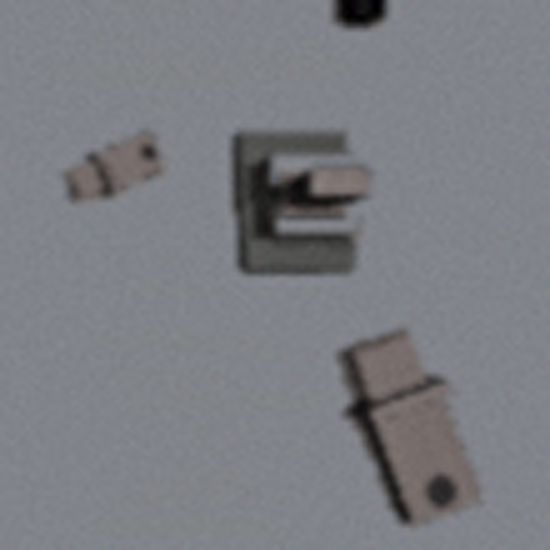

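View pics/c3.png

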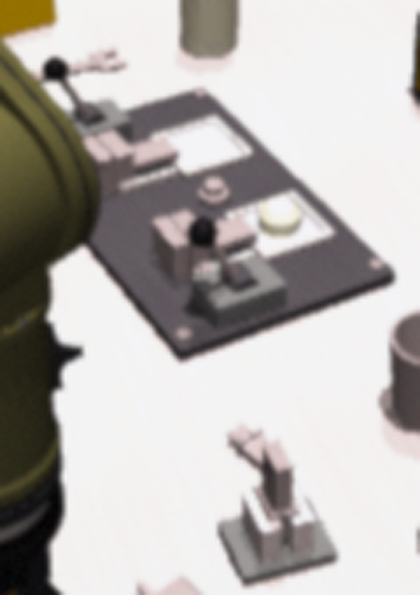

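```bash
cat > fit.py <<'E'
from h import *
from scipy.optimize import least_squares
c=cam('top');print('campos',(-c[3].T@c[4]).round(3))
img=np.array([[45,158],[685,50],[760,437],[102,555]])/5+[150,145]-0.4
P=np.array([[.11,.18],[.11,-.18],[-.11,-.18],[-.11,.18]])
def W(p,X):
    X=np.atleast_2d(X);co,si=np.cos(p[2]),np.sin(p[2]);return np.c_[p[0]+co*X[:,0]-si*X[:,1],p[1]+si*X[:,0]+co*X[:,1],X[:,2]]
s=least_squares(lambda p:(proj(c,W(p,np.c_[P,np.full(4,.015)]))-img).ravel(),[.6,0,.1])
print('fixture',s.x,np.degrees(s.x[2]),s.fun.round(2))
p=s.x
def box(x0,x1,y0,y1,z):return [[x0,y0,z],[x1,y0,z],[x1,y1,z],[x0,y1,z]]
polys=[box(-.11,.11,-.18,.18,.015),box(-.07,-.055,-.097,-.053,.055),box(-.07,-.055,.053,.097,.055),box(.019,.081,-.106,-.044,.02),box(.019,.081,.044,.106,.02),box(-.0535,-.0335,-.097,-.053,.055)]
a=cv2.imread('pics/top0.png');S=5
b=cv2.resize(a[145:265,150:310],None,fx=S,fy=S,interpolation=cv2.INTER_CUBIC)
for q in polys:
    uv=(proj(c,W(p,q))-[150,145]+.5)*S-.5
    cv2.polylines(b,[uv.round().astype(int)],True,(0,255,0),1)
cv2.imwrite('pics/o1.png',b)
g=(np.array([338,183])/5+[325,190]-.4);print('gauge handle top ctr',back(c,g,.094))
for uv in [(236,132),(345,132),(356,272),(240,272)]: print(back(c,np.array(uv)/5+[325,190]-.4,.01))
for uv in [(312,168),(370,168),(366,198),(308,198)]: print('h',back(c,np.array(uv)/5+[325,190]-.4,.094))
g=np.array([705,345])/5+[150,145]-.4
for z in (.08,.1,.12):print('knob',z,back(c,g,z))
E
python3 fit.py
```

```text
campos [0.334 0.036 1.152]
fixture [0.53781524 0.11068705 0.18299776] 10.484999403652607 [-0.18  0.09  0.28 -0.18  0.71 -0.09 -0.79  0.11]
gauge handle top ctr [ 0.46934043 -0.30419886  0.094     ]
[ 0.50764436 -0.27698959  0.01      ]
[ 0.50805053 -0.33657748  0.01      ]
[ 0.43198107 -0.33818321  0.01      ]
[ 0.43159605 -0.27559664  0.01      ]
h [ 0.47684488 -0.29149843  0.094     ]
h [ 0.47703947 -0.32078746  0.094     ]
h [ 0.46186189 -0.31787386  0.094     ]
h [ 0.46167203 -0.28866895  0.094     ]
knob 0.08 [ 0.50179198 -0.05004788  0.08      ]
knob 0.1 [ 0.49866563 -0.04845024  0.1       ]
knob 0.12 [ 0.49553927 -0.04685261  0.12      ]
```

View pics/o1.png

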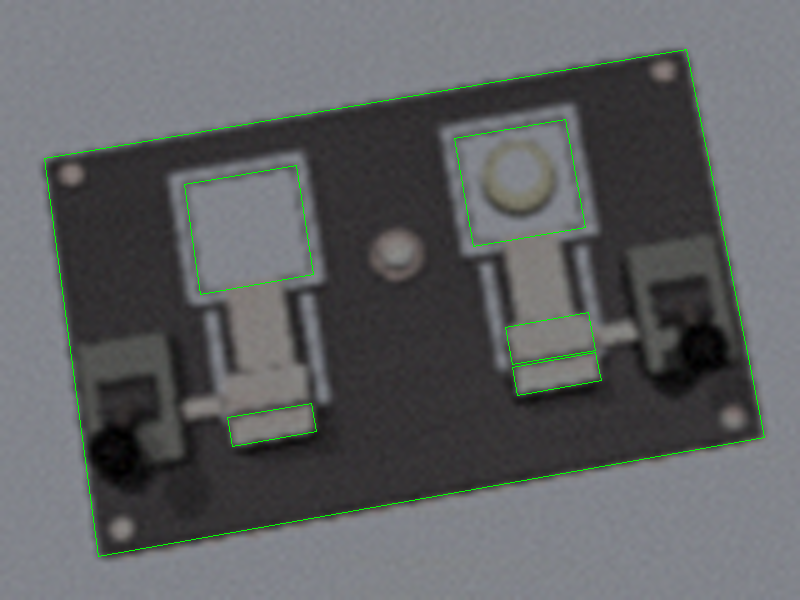

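```bash
cat >> h.py <<'E'
from scipy.spatial.transform import Rotation as Ro
from scipy.optimize import least_squares
FX=np.array([.53782,.11069,.1830])
def W(X,p=FX):
    X=np.atleast_2d(X);co,si=np.cos(p[2]),np.sin(p[2]);return np.c_[p[0]+co*X[:,0]-si*X[:,1],p[1]+si*X[:,0]+co*X[:,1],X[:,2]]
def F(X,p=FX):
    X=np.atleast_2d(X)-[p[0],p[1],0];co,si=np.cos(p[2]),np.sin(p[2]);return np.c_[co*X[:,0]+si*X[:,1],-si*X[:,0]+co*X[:,1],X[:,2]]
def tri(obs):
    return least_squares(lambda X:np.concatenate([(proj(c,X)[0]-uv) for c,uv in obs]),[.5,-.1,.08])
def go(grasp,zdir,tip=.147):
    """target: point (grasp point) world, jaw-open direction yaw (rad). prints deltas"""
    s=r.get_state();R0=Ro.from_quat(s['eef_rot']);p0=np.array(s['tool_pos'])
    y=np.array([0,0,-1.]);best=None
    for a in(zdir,zdir+np.pi):
        z=np.array([np.cos(a),np.sin(a),0]);M=Ro.from_matrix(np.c_[np.cross(y,z),y,z])
        v=(R0.inv()*M).as_rotvec()
        if best is None or np.linalg.norm(v)<np.linalg.norm(best):best=v
    d=R0.inv().apply(np.array(grasp)+[0,0,tip]-p0)
    print('t',s['clock'],'d xyz',d.round(4),'w',(best/np.radians(45)).round(4),'grasp now',(p0+R0.apply([0,.147,0])).round(4),'open',round(s['opening'],3),'F',np.round(s['contact_force'],1))
    return d,best
E
python3 - <<'E'
from h import *
ct,cs=cam('top'),cam('side')
k=tri([(ct,np.array([705,345])/5+[150,145]-.4),(cs,np.array([203,231])/3.5+[190,140]-.4)])
print('knobR',k.x,k.fun,F(k.x))
b=tri([(ct,np.array([690,300])/5+[150,145]-.4),(cs,np.array([240,275])/3.5+[190,140]-.4)])
print('baseR',b.x,b.fun,F(b.x))
g=tri([(ct,np.array([338,183])/5+[325,190]-.4),(cs,np.array([275,452])/3.5+[190,140]-.4)])
print('gaugetop',g.x,g.fun)
# block corners
for uv in [(628,248),(715,236),(737,358),(648,374)]:print('blk',F(back(ct,np.array(uv)/5+[150,145]-.4,.04)))
print(Ro.from_quat(r.get_state()['eef_rot']).as_matrix().round(3))
print(W([-.0508,-.075,.055]))
go([.469,-.305,.072],0)
E
```

```text
knobR [ 0.49792632 -0.04810588  0.10405287] [-0.00788211  0.04182218  0.04852    -0.01085204] [[-0.06812527 -0.14888447  0.10405287]]
baseR [ 0.5313314  -0.04504167  0.04641051] [ 0.0183305  -0.09583391 -0.10790245  0.02573347] [[-0.03472035 -0.15195049  0.04641051]]
gaugetop [ 0.46898976 -0.30396988  0.09449236] [-0.02169776  0.11380317  0.11278952 -0.0265327 ]
blk [[-0.00038382 -0.12518473  0.04      ]]
blk [[-0.00208318 -0.17229846  0.04      ]]
blk [[-0.06891701 -0.17115025  0.04      ]]
blk [[-0.06904401 -0.12313944  0.04      ]]
[[-0.935 -0.001  0.354]
 [-0.354  0.001 -0.935]
 [ 0.    -1.    -0.001]]
[[0.50151677 0.02769774 0.055     ]]
t 0.15 d xyz [-0.3307  0.1853 -0.1733] w [ 1.6000e-03 -1.5393e+00 -9.0000e-04] grasp now [ 0.221  -0.5842  0.2571] open 0.997 F [ 0.3 -0.7  1. ]
```

```bash
python3 - <<'E'
from h import *
print(W([-.115,-.149,.15]))
go(W([-.115,-.149,.15])[0],FX[2]-np.pi/2,.166)
E
```

```text
[[ 0.45185531 -0.05674976  0.15      ]]
t 0.15 d xyz [-0.4026  0.0886 -0.4116] w [0.0017 0.2277 0.0003] grasp now [ 0.221  -0.5842  0.2571] open 0.997 F [ 0.3 -0.7  1. ]
```

Call:
arm_command:
  deltas:
    - {"dx":-0.033,"dy":0.006,"dz":-0.034,"wy":0.1}
    - {"dx":-0.066,"dy":0.012,"dz":-0.068,"wy":0.2}
    - {"dx":-0.1,"dy":0.02,"dz":-0.102,"wy":0.228}
    - {"dx":-0.133,"dy":0.03,"dz":-0.136,"wy":0.228}
    - {"dx":-0.166,"dy":0.038,"dz":-0.17,"wy":0.228}
  claw: -1
  grip_force: 20

```text
invalid input at $.deltas[0]: expected keys dx, dy, dz, wx, wy, wz
```

```bash
python3 - <<'E'
from h import *
go(W([-.115,-.149,.15])[0],FX[2]-np.pi/2,.166)
E
```

```text
t 0.15 d xyz [-0.4026  0.0886 -0.4116] w [0.0017 0.2277 0.0003] grasp now [ 0.221  -0.5842  0.2571] open 0.997 F [ 0.3 -0.7  1. ]
```

Call:
arm_command:
  deltas:
    - {"dx":-0.033,"dy":0.006,"dz":-0.034,"wx":0,"wy":0.1,"wz":0}
    - {"dx":-0.066,"dy":0.012,"dz":-0.068,"wx":0,"wy":0.2,"wz":0}
    - {"dx":-0.1,"dy":0.02,"dz":-0.102,"wx":0,"wy":0.228,"wz":0}
    - {"dx":-0.133,"dy":0.03,"dz":-0.136,"wx":0,"wy":0.228,"wz":0}
    - {"dx":-0.166,"dy":0.038,"dz":-0.17,"wx":0,"wy":0.228,"wz":0}
  claw: -1
  grip_force: 20

```text
clock: 0.65
tool_pos: [0.3167, -0.365, 0.3664]
eef_rot: [-0.064, 0.704, -0.704, 0.064]
contact_force: [1.3, 1.1, -0.5]
opening: 0.567
```

```bash
python3 - <<'E'
from h import *
go(W([-.115,-.149,.15])[0],FX[2]-np.pi/2,.166)
E
```

```text
t 0.65 d xyz [-0.1888  0.0504 -0.2786] w [ 0.0002 -0.0007 -0.0002] grasp now [ 0.3167 -0.3649  0.2194] open 0.567 F [ 1.3  1.1 -0.5]
```

Call:
arm_command:
  deltas:
    - {"dx":-0.027,"dy":0.008,"dz":-0.04,"wx":0,"wy":0,"wz":0}
    - {"dx":-0.054,"dy":0.016,"dz":-0.08,"wx":0,"wy":0,"wz":0}
    - {"dx":-0.081,"dy":0.024,"dz":-0.12,"wx":0,"wy":0,"wz":0}
    - {"dx":-0.108,"dy":0.032,"dz":-0.16,"wx":0,"wy":0,"wz":0}
    - {"dx":-0.135,"dy":0.04,"dz":-0.2,"wx":0,"wy":0,"wz":0}

```text
clock: 1.15
tool_pos: [0.4133, -0.1438, 0.3264]
eef_rot: [0.064, -0.704, 0.704, -0.065]
contact_force: [1.2, -0.5, -0.1]
opening: 0.117
```

```bash
python3 - <<'E'
from h import *
go(W([-.115,-.149,.15])[0],FX[2]-np.pi/2,.166)
E
```

```text
t 1.15 d xyz [-0.0537  0.0104 -0.0786] w [-0.0003 -0.0006 -0.0003] grasp now [ 0.4134 -0.1438  0.1794] open 0.117 F [ 1.2 -0.5 -0.1]
```

Call:
arm_command:
  deltas:
    - {"dx":-0.025,"dy":0.005,"dz":-0.037,"wx":0,"wy":0,"wz":0}
    - {"dx":-0.045,"dy":0.01,"dz":-0.065,"wx":0,"wy":0,"wz":0}
    - {"dx":-0.054,"dy":0.02,"dz":-0.079,"wx":0,"wy":0,"wz":0}
    - {"dx":-0.054,"dy":0.045,"dz":-0.079,"wx":0,"wy":0,"wz":0}
    - {"dx":-0.054,"dy":0.073,"dz":-0.079,"wx":0,"wy":0,"wz":0}

```text
clock: 1.65
tool_pos: [0.4523, -0.057, 0.2534]
eef_rot: [0.064, -0.704, 0.704, -0.066]
contact_force: [0.4, -0.1, 0.2]
opening: 0.006
```

```bash
python3 - <<'E'
from h import *
go(W([-.02,-.149,.085])[0],FX[2]-np.pi/2,.166)
cv2.imwrite('pics/side1.png',r.snapshot('side')[:,:,::-1])
a=cv2.imread('pics/side1.png');crop(a,190,140,310,250,5,'pics/c4.png')
E
```

```text
t 1.65 d xyz [-0.0946  0.0027 -0.0002] w [-0.0004  0.0026 -0.0035] grasp now [ 0.4527 -0.057   0.1064] open 0.006 F [ 0.4 -0.1  0.2]
```

View pics/c4.png

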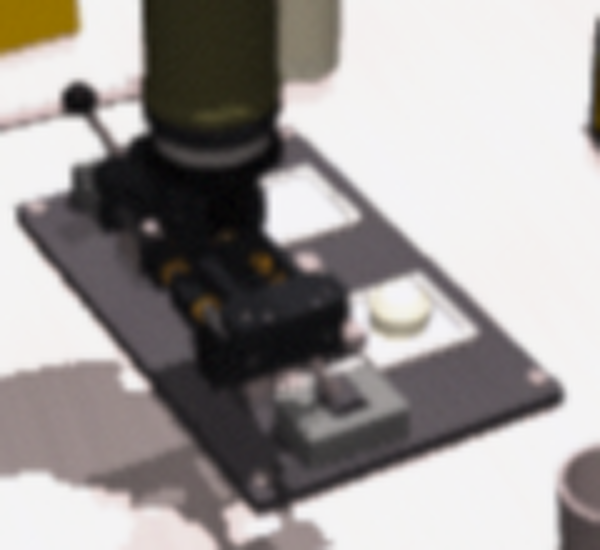

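Call:
arm_command:
  deltas:
    - {"dx":-0.015,"dy":0.002,"dz":0,"wx":0,"wy":0,"wz":0}
    - {"dx":-0.028,"dy":0.002,"dz":0,"wx":0,"wy":0,"wz":0}
    - {"dx":-0.04,"dy":0.002,"dz":0,"wx":0,"wy":0,"wz":0}
    - {"dx":-0.052,"dy":0.002,"dz":0,"wx":0,"wy":0,"wz":0}
    - {"dx":-0.064,"dy":0.002,"dz":0,"wx":0,"wy":0,"wz":0}

```text
clock: 2.2
tool_pos: [0.5143, -0.0466, 0.2522]
eef_rot: [-0.065, 0.704, -0.704, 0.064]
contact_force: [-0.5, 0.6, 0.9]
opening: 0.004
```

Call:
arm_command:
  deltas:
    - {"dx":-0.008,"dy":0,"dz":0,"wx":0,"wy":0,"wz":0}
    - {"dx":-0.014,"dy":0,"dz":0,"wx":0,"wy":0,"wz":0}
    - {"dx":-0.02,"dy":0,"dz":0,"wx":0,"wy":0,"wz":0}
    - {"dx":-0.025,"dy":0,"dz":0,"wx":0,"wy":0,"wz":0}
    - {"dx":-0.029,"dy":0,"dz":0,"wx":0,"wy":0,"wz":0}

```text
clock: 2.7
tool_pos: [0.5429, -0.0412, 0.2516]
eef_rot: [0.065, -0.704, 0.704, -0.064]
contact_force: [-1.5, -1.1, -0.5]
opening: 0.006
```

```bash
python3 - <<'E'
from h import *
go(W([-.02,-.149,.085])[0],FX[2]-np.pi/2,.166)
for n in('side','top'):cv2.imwrite(f'pics/{n}2.png',r.snapshot(n)[:,:,::-1])
a=cv2.imread('pics/side2.png');b=cv2.imread('pics/top2.png')
cv2.imwrite('pics/c5.png',np.hstack([cv2.resize(a[140:250,200:310],(400,400)),cv2.resize(b[145:255,200:310],(400,400))]))
E
```

```text
t 2.7 d xyz [-0.0027  0.0006 -0.0013] w [ 0.     -0.0005  0.0014] grasp now [ 0.5427 -0.0413  0.1046] open 0.006 F [-1.5 -1.1 -0.5]
```

View pics/c5.png

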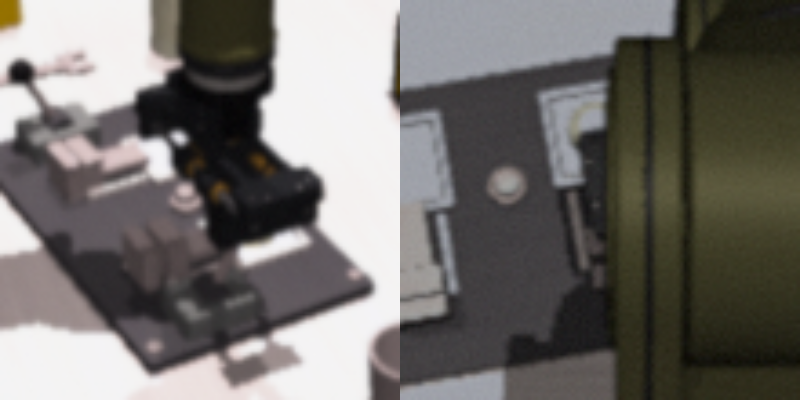

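Call:
arm_command:
  deltas:
    - {"dx":-0.004,"dy":0,"dz":0,"wx":0,"wy":0,"wz":0}
    - {"dx":-0.007,"dy":0,"dz":0,"wx":0,"wy":0,"wz":0}
    - {"dx":-0.01,"dy":0,"dz":0,"wx":0,"wy":0,"wz":0}
    - {"dx":-0.012,"dy":0,"dz":0,"wx":0,"wy":0,"wz":0}
    - {"dx":-0.012,"dy":0,"dz":0,"wx":0,"wy":0,"wz":0}

```text
clock: 3.3
tool_pos: [0.5485, -0.0404, 0.2508]
eef_rot: [0.071, -0.704, 0.704, -0.057]
contact_force: [-15.1, -1.9, 9.9]
opening: 0.004
```

Call:
arm_command:
  deltas:
    - {"dx":-0.003,"dy":0,"dz":0,"wx":0,"wy":0,"wz":0}
    - {"dx":-0.004,"dy":0,"dz":0,"wx":0,"wy":0,"wz":0}
    - {"dx":-0.004,"dy":0,"dz":0,"wx":0,"wy":0,"wz":0}
    - {"dx":-0.004,"dy":0,"dz":0,"wx":0,"wy":0,"wz":0}
    - {"dx":-0.004,"dy":0,"dz":0,"wx":0,"wy":0,"wz":0}

```text
clock: 3.8
tool_pos: [0.5499, -0.0403, 0.2507]
eef_rot: [0.073, -0.704, 0.704, -0.054]
contact_force: [-20.7, -3.1, 15.4]
opening: 0.008
```

At the end stop: the force rises but the tool barely moves. I'll back off and lift, then look.

Call:
arm_command:
  deltas:
    - {"dx":0.015,"dy":0,"dz":0,"wx":0,"wy":0,"wz":0}
    - {"dx":0.035,"dy":-0.01,"dz":0,"wx":0,"wy":0,"wz":0}
    - {"dx":0.05,"dy":-0.04,"dz":0.03,"wx":0,"wy":-0.1,"wz":0}
    - {"dx":0.065,"dy":-0.08,"dz":0.065,"wx":0,"wy":-0.25,"wz":0}
    - {"dx":0.08,"dy":-0.1,"dz":0.1,"wx":0,"wy":-0.4,"wz":0}

```text
clock: 4.3
tool_pos: [0.4989, -0.1513, 0.354]
eef_rot: [0.175, -0.684, 0.685, -0.178]
contact_force: [1.5, 0.4, -0.7]
opening: 0.005
```

```bash
python3 - <<'E'
from h import *
go([.469,-.304,.16],0)
print(r.get_state()['q'])
E
```

```text
t 4.3 d xyz [0.1001 0.047  0.1191] w [-0.005  -1.3577 -0.0018] grasp now [ 0.4995 -0.1514  0.207 ] open 0.005 F [ 1.5  0.4 -0.7]
[ 0.28008982  0.6275516  -0.1191412   1.9337367   0.12705548  0.58342659
 -0.98878626]
```

Call:
arm_command:
  deltas:
    - {"dx":0.02,"dy":0,"dz":0.024,"wx":0,"wy":-0.18,"wz":0}
    - {"dx":0.04,"dy":0,"dz":0.048,"wx":0,"wy":-0.36,"wz":0}
    - {"dx":0.06,"dy":0,"dz":0.072,"wx":0,"wy":-0.54,"wz":0}
    - {"dx":0.08,"dy":0,"dz":0.096,"wx":0,"wy":-0.72,"wz":0}
    - {"dx":0.1,"dy":0,"dz":0.119,"wx":0,"wy":-0.9,"wz":0}
  claw: 1

```text
clock: 4.8
tool_pos: [0.4669, -0.3051, 0.3521]
eef_rot: [0.402, -0.581, 0.582, -0.402]
contact_force: [0.2, 0.3, -0.5]
opening: 0.437
```

```bash
python3 - <<'E'
from h import *
go([.469,-.304,.16],0)
for n in('side','top'):cv2.imwrite(f'pics/{n}3.png',r.snapshot(n)[:,:,::-1])
a=cv2.imread('pics/side3.png');b=cv2.imread('pics/top3.png')
cv2.imwrite('pics/c6.png',np.hstack([cv2.resize(a[140:250,200:310],(400,400)),cv2.resize(b[145:255,200:310],(400,400))]))
E
```

```text
t 4.8 d xyz [-0.0017  0.0451  0.0015] w [-0.0021 -0.4608  0.0007] grasp now [ 0.4671 -0.3052  0.2051] open 0.437 F [ 0.2  0.3 -0.5]
```

View pics/c6.png

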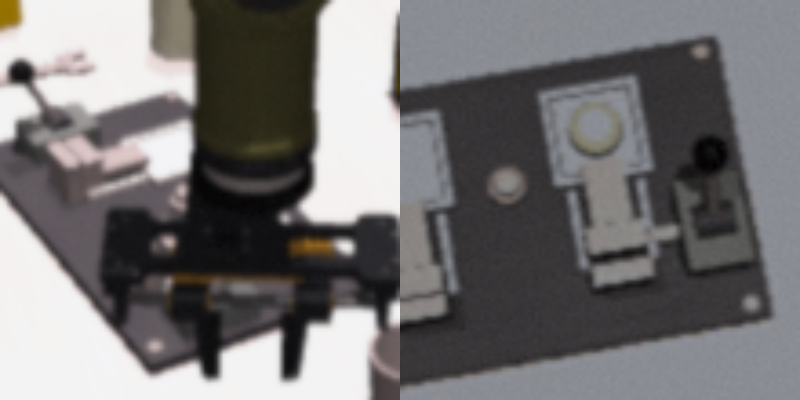

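```bash
python3 - <<'E'
from h import *
c=cam('top');print('knob',F(back(c,(285.2,186.8),.104)))
a=cv2.imread('pics/top3.png');x0,y0=240,190;S=14
b=cv2.resize(a[y0:y0+40,x0:x0+50],None,fx=S,fy=S,interpolation=cv2.INTER_CUBIC)
def box(x0,x1,y0,y1,z):return [[x0,y0,z],[x1,y0,z],[x1,y1,z],[x0,y1,z]]
for q in (box(-.07,-.055,-.097,-.053,.055),box(-.0465,-.0265,-.097,-.053,.055)):
    cv2.polylines(b,[((proj(c,W(q))-[x0,y0]+.5)*S-.5).round().astype(int)],True,(0,255,0),1)
cv2.imwrite('pics/o2.png',b)
E
```

```text
knob [[ 0.00168787 -0.1485224   0.104     ]]
```

View pics/o2.png

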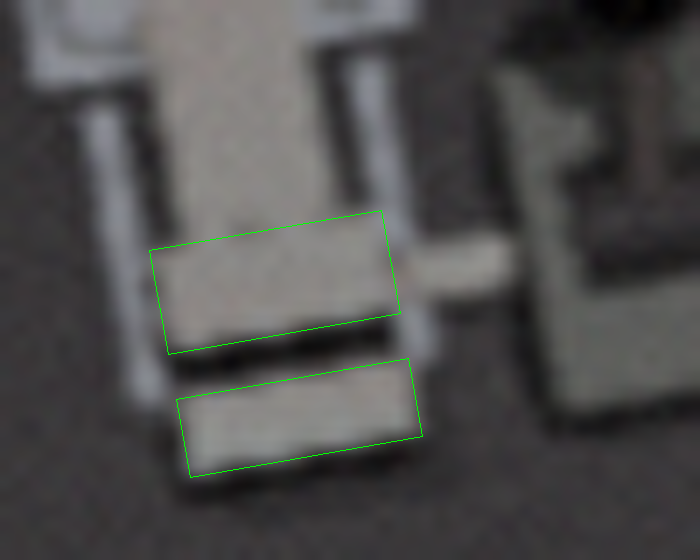

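Call:
arm_command:
  deltas:
    - {"dx":-0.001,"dy":0,"dz":0.001,"wx":0,"wy":-0.18,"wz":0}
    - {"dx":-0.002,"dy":0.01,"dz":0.0015,"wx":0,"wy":-0.36,"wz":0}
    - {"dx":-0.0017,"dy":0.02,"dz":0.0015,"wx":0,"wy":-0.461,"wz":0}
    - {"dx":-0.0017,"dy":0.02,"dz":0.0015,"wx":0,"wy":-0.461,"wz":0}
    - {"dx":-0.0017,"dy":0.02,"dz":0.0015,"wx":0,"wy":-0.461,"wz":0}

```text
clock: 5.4
tool_pos: [0.4694, -0.3019, 0.3319]
eef_rot: [0.498, -0.502, 0.502, -0.498]
contact_force: [0.1, -0.7, 0.3]
opening: 0.982
```

```bash
python3 - <<'E'
from h import *
go([.469,-.304,.075],0)
cv2.imwrite('pics/w1.png',r.snapshot('wrist')[:,:,::-1])
cv2.imwrite('pics/t4.png',r.snapshot('top')[:,:,::-1])
E
```

```text
t 5.4 d xyz [ 0.0021  0.1099 -0.0004] w [-0.0006 -0.0092 -0.0003] grasp now [ 0.4694 -0.3019  0.1849] open 0.982 F [ 0.1 -0.7  0.3]
```

View pics/w1.png

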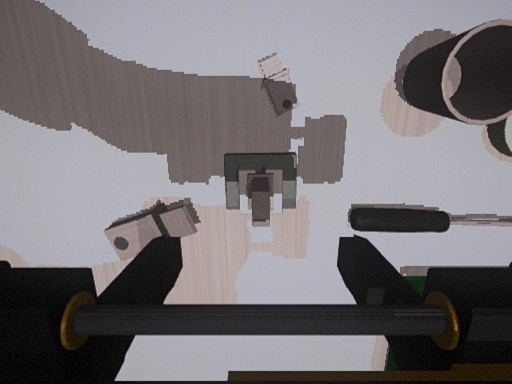

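```bash
python3 - <<'E'
from h import *
a=cv2.imread('pics/w1.png');crop(a,200,120,320,250,5,'pics/c7.png')
c=cam('wrist');print(proj(c,[[.469,-.304,.094],[.469,-.304,.045]]))
R=Ro.from_quat(r.get_state()['eef_rot']).as_matrix();print(R.round(3));print((-c[3].T@c[4]).round(3))
E
```

```text
[[256.70474414 206.37544843]
 [257.12217248 187.60851801]]
[[-0.006  0.001  1.   ]
 [-1.    -0.001 -0.006]
 [ 0.    -1.     0.001]]
[ 0.471 -0.22   0.312]
```

View pics/c7.png

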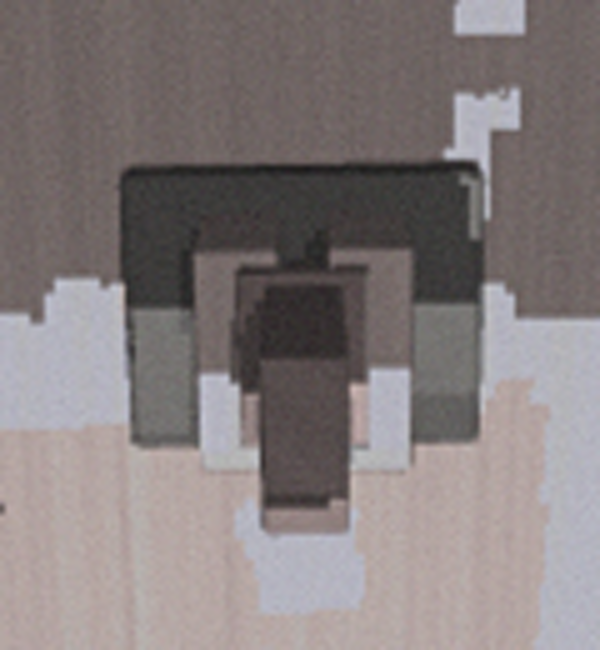

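```bash
python3 - <<'E'
from h import *
s=r.get_state();R=Ro.from_quat(s['eef_rot']);p=np.array(s['tool_pos']);c=cam('wrist')
for y in(.13,.147,.166):
  for z in(-.044,0,.044): print(y,z,proj(c,p+R.apply([0,y,z])).round(1))
a=cv2.imread('pics/w1.png');crop(a,130,200,390,330,3,'pics/c8.png')
E
```

```text
0.13 -0.044 [[155.4 291.3]]
0.13 0 [[256.  291.4]]
0.13 0.044 [[356.6 291.5]]
0.147 -0.044 [[166.8 269.6]]
0.147 0 [[256.4 269.7]]
0.147 0.044 [[346.  269.7]]
0.166 -0.044 [[176.9 250.3]]
0.166 0 [[256.7 250.4]]
0.166 0.044 [[336.5 250.4]]
```

View pics/c8.png

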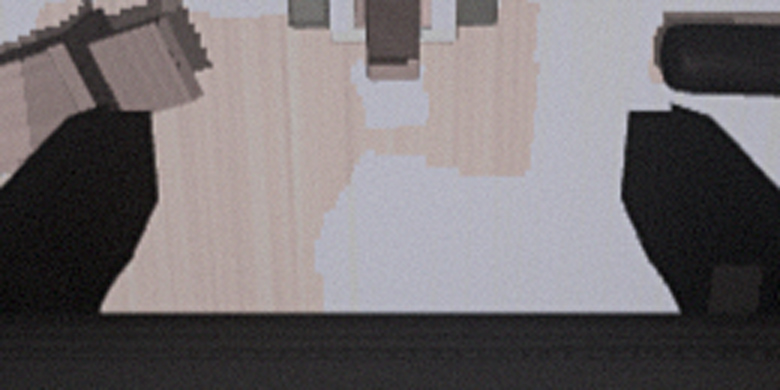

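Call:
arm_command:
  deltas:
    - {"dx":0.002,"dy":0.03,"dz":0.0006,"wx":0,"wy":-0.009,"wz":0}
    - {"dx":0.002,"dy":0.06,"dz":0.0006,"wx":0,"wy":-0.009,"wz":0}
    - {"dx":0.002,"dy":0.085,"dz":0.0006,"wx":0,"wy":-0.009,"wz":0}
    - {"dx":0.002,"dy":0.105,"dz":0.0006,"wx":0,"wy":-0.009,"wz":0}
    - {"dx":0.002,"dy":0.11,"dz":0.0006,"wx":0,"wy":-0.009,"wz":0}

```text
clock: 6.0
tool_pos: [0.4693, -0.304, 0.2203]
eef_rot: [0.501, -0.5, 0.499, -0.5]
contact_force: [-0.9, -0.9, 0.4]
opening: 1.0
```

Call:
arm_command:
  deltas:
    - {"dx":0,"dy":0,"dz":0,"wx":0,"wy":0,"wz":0}
    - {"dx":0,"dy":0,"dz":0,"wx":0,"wy":0,"wz":0}
    - {"dx":0,"dy":0,"dz":0,"wx":0,"wy":0,"wz":0}
    - {"dx":0,"dy":0,"dz":0,"wx":0,"wy":0,"wz":0}
    - {"dx":0,"dy":0,"dz":0,"wx":0,"wy":0,"wz":0}
  claw: -1
  grip_force: 25

```text
clock: 6.5
tool_pos: [0.4697, -0.3046, 0.2224]
eef_rot: [-0.5, 0.499, -0.5, 0.501]
contact_force: [0.5, 0.7, -0.3]
opening: 0.572
```

Call:
arm_command:
  deltas:
    - {"dx":0,"dy":0,"dz":0,"wx":0,"wy":0,"wz":0}
    - {"dx":0,"dy":0,"dz":0,"wx":0,"wy":0,"wz":0}
    - {"dx":0,"dy":0,"dz":0,"wx":0,"wy":0,"wz":0}
    - {"dx":0,"dy":0,"dz":0,"wx":0,"wy":0,"wz":0}
    - {"dx":0,"dy":0,"dz":0,"wx":0,"wy":0,"wz":0}

```text
clock: 7.0
tool_pos: [0.4696, -0.3044, 0.2217]
eef_rot: [-0.501, 0.499, -0.499, 0.501]
contact_force: [0.5, 0.0, 0.4]
opening: 0.154
```

```bash
python3 - <<'E'
from h import *
go([.470,-.304,.075],0)
cv2.imwrite('pics/w2.png',r.snapshot('wrist')[:,:,::-1])
cv2.imwrite('pics/s2.png',r.snapshot('side')[:,:,::-1])
E
```

```text
t 7.0 d xyz [-0.0004 -0.0003  0.0004] w [-0.0001  0.0027 -0.    ] grasp now [ 0.4696 -0.3044  0.0747] open 0.154 F [0.5 0.  0.4]
```

View pics/w2.png

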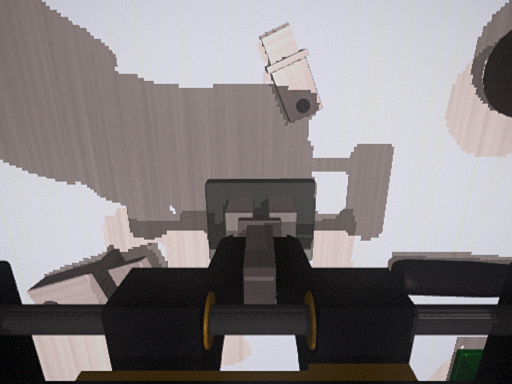

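Call:
arm_command:
  deltas:
    - {"dx":0,"dy":0,"dz":0,"wx":0,"wy":0,"wz":0}
    - {"dx":0,"dy":-0.01,"dz":0,"wx":0,"wy":0,"wz":0}
    - {"dx":0,"dy":-0.035,"dz":0,"wx":0,"wy":0,"wz":0}
    - {"dx":0,"dy":-0.065,"dz":0,"wx":0,"wy":0,"wz":0}
    - {"dx":0,"dy":-0.1,"dz":0,"wx":0,"wy":0,"wz":0}

```text
clock: 7.6
tool_pos: [0.4691, -0.3042, 0.3227]
eef_rot: [0.501, -0.5, 0.499, -0.5]
contact_force: [-0.1, -0.6, -0.9]
opening: 0.161
```

```bash
python3 - <<'E'
from h import *
go(W([-.0508,-.075,.16])[0],FX[2])
cv2.imwrite('pics/w3.png',r.snapshot('wrist')[:,:,::-1])
E
```

```text
t 7.6 d xyz [-0.3318  0.0159  0.0333] w [ 0.0022 -0.2299 -0.0014] grasp now [ 0.4688 -0.304   0.1757] open 0.161 F [-0.1 -0.6 -0.9]
```

View pics/w3.png

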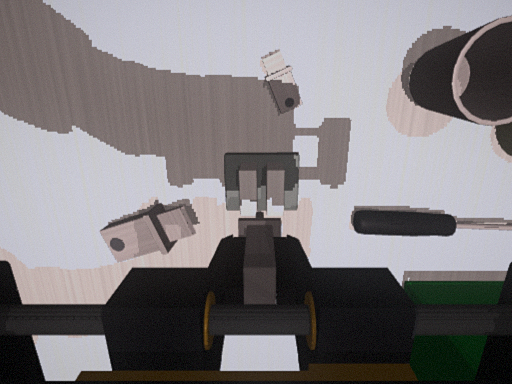

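Call:
arm_command:
  deltas:
    - {"dx":-0.03,"dy":0,"dz":0.003,"wx":0,"wy":-0.02,"wz":0}
    - {"dx":-0.065,"dy":0,"dz":0.006,"wx":0,"wy":-0.05,"wz":0}
    - {"dx":-0.105,"dy":0,"dz":0.01,"wx":0,"wy":-0.08,"wz":0}
    - {"dx":-0.145,"dy":0,"dz":0.014,"wx":0,"wy":-0.1,"wz":0}
    - {"dx":-0.185,"dy":0,"dz":0.018,"wx":0,"wy":-0.12,"wz":0}

```text
clock: 8.15
tool_pos: [0.4871, -0.1179, 0.3222]
eef_rot: [-0.523, 0.475, -0.475, 0.524]
contact_force: [1.4, 0.8, -2.0]
opening: 0.151
```

```bash
python3 - <<'E'
from h import *
go(W([-.0508,-.075,.16])[0],FX[2])
E
```

```text
t 8.15 d xyz [-0.1436  0.0152  0.0284] w [-0.0007 -0.11    0.0003] grasp now [ 0.4871 -0.118   0.1752] open 0.151 F [ 1.4  0.8 -2. ]
```

Call:
arm_command:
  deltas:
    - {"dx":-0.04,"dy":0.003,"dz":0.008,"wx":0,"wy":-0.03,"wz":0}
    - {"dx":-0.08,"dy":0.006,"dz":0.016,"wx":0,"wy":-0.06,"wz":0}
    - {"dx":-0.115,"dy":0.01,"dz":0.023,"wx":0,"wy":-0.09,"wz":0}
    - {"dx":-0.138,"dy":0.015,"dz":0.028,"wx":0,"wy":-0.11,"wz":0}
    - {"dx":-0.1435,"dy":0.015,"dz":0.0284,"wx":0,"wy":-0.11,"wz":0}

```text
clock: 8.65
tool_pos: [0.5017, 0.0297, 0.3069]
eef_rot: [-0.544, 0.451, -0.45, 0.546]
contact_force: [0.4, 0.0, -1.2]
opening: 0.156
```

Call:
arm_command:
  deltas:
    - {"dx":0,"dy":0,"dz":0,"wx":0,"wy":0,"wz":0}
    - {"dx":0,"dy":0,"dz":0,"wx":0,"wy":0,"wz":0}
    - {"dx":0,"dy":0,"dz":0,"wx":0,"wy":0,"wz":0}
    - {"dx":0,"dy":0,"dz":0,"wx":0,"wy":0,"wz":0}
    - {"dx":0,"dy":0,"dz":0,"wx":0,"wy":0,"wz":0}

```text
clock: 9.15
tool_pos: [0.5017, 0.0253, 0.3068]
eef_rot: [0.543, -0.453, 0.453, -0.543]
contact_force: [0.4, 0.0, -1.2]
opening: 0.153
```

```bash
python3 - <<'E'
from h import *
go(W([-.0508,-.075,.16])[0],FX[2])
s=r.get_state();R=Ro.from_quat(s['eef_rot']);p=np.array(s['tool_pos']);c=cam('wrist')
a=r.snapshot('wrist')[:,:,::-1].copy();cv2.imwrite('pics/w4.png',a)
g=p+R.apply([0,.147,0])
print('grasp fixture',F(g))
print('blade tip',proj(c,g-[0,0,.052]),'shoulder',proj(c,g-[0,0,.03]))
print('gap',proj(c,W([[-.0508,-.053,.055],[-.0508,-.075,.055],[-.0508,-.097,.055]])))
crop(a,170,120,350,270,4,'pics/c9.png')
E
```

```text
t 9.15 d xyz [-0.0024 -0.0002  0.0003] w [ 0.     -0.0023  0.0006] grasp now [0.5017 0.0252 0.1598] open 0.153 F [ 0.4  0.  -1.2]
grasp fixture [[-0.0510979  -0.07744028  0.1597841 ]]
blade tip [[257.33533623 224.96913514]] shoulder [[257.06489762 240.66779515]]
gap [[258.09058202 169.2624377 ]
 [258.15226396 195.35813184]
 [258.21052933 220.00838166]]
```

View pics/c9.png

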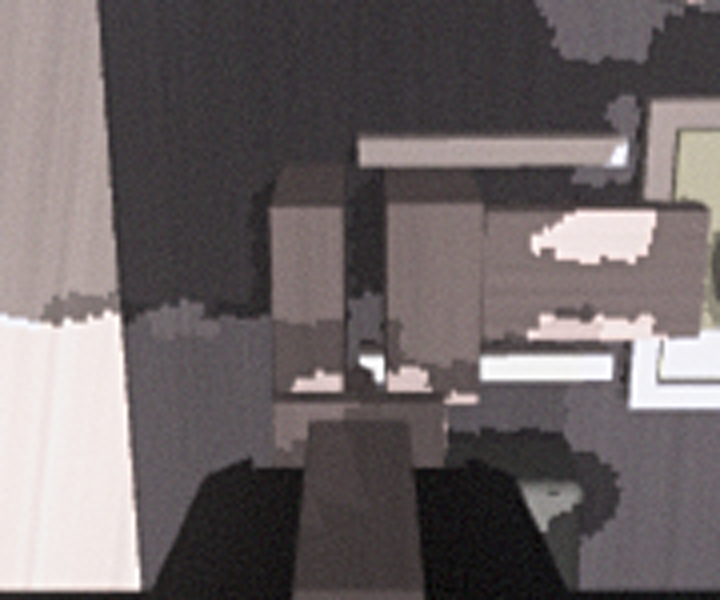

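Call:
arm_command:
  deltas:
    - {"dx":-0.0012,"dy":0.01,"dz":0.0008,"wx":0,"wy":0,"wz":0}
    - {"dx":-0.0024,"dy":0.02,"dz":0.0008,"wx":0,"wy":-0.002,"wz":0}
    - {"dx":-0.0024,"dy":0.035,"dz":0.0008,"wx":0,"wy":-0.002,"wz":0}
    - {"dx":-0.0024,"dy":0.043,"dz":0.0008,"wx":0,"wy":-0.002,"wz":0}
    - {"dx":-0.0024,"dy":0.043,"dz":0.0008,"wx":0,"wy":-0.002,"wz":0}

```text
clock: 9.7
tool_pos: [0.5015, 0.0288, 0.2622]
eef_rot: [0.545, -0.452, 0.451, -0.543]
contact_force: [0.7, 0.2, -0.3]
opening: 0.155
```

Call:
arm_command:
  deltas:
    - {"dx":0,"dy":0,"dz":0,"wx":0,"wy":0,"wz":0}
    - {"dx":0,"dy":0,"dz":0,"wx":0,"wy":0,"wz":0}
    - {"dx":0,"dy":0,"dz":0,"wx":0,"wy":0,"wz":0}
    - {"dx":0,"dy":0,"dz":0,"wx":0,"wy":0,"wz":0}
    - {"dx":0,"dy":0,"dz":0,"wx":0,"wy":0,"wz":0}

```text
clock: 10.2
tool_pos: [0.5021, 0.0287, 0.264]
eef_rot: [-0.544, 0.452, -0.452, 0.544]
contact_force: [0.2, -0.0, -1.1]
opening: 0.158
```

```bash
cat > look.py <<'E'
from h import *
import sys
n=sys.argv[1]
go(W([-.0503,-.075,.0847])[0],FX[2])
s=r.get_state();R=Ro.from_quat(s['eef_rot']);p=np.array(s['tool_pos']);c=cam('wrist')
a=r.snapshot('wrist')[:,:,::-1].copy();b=r.snapshot('side')[:,:,::-1].copy()
g=p+R.apply([0,.147,0])
print('grasp fixture',F(g),'shoulder',proj(c,g-[0,0,.03]))
print('gap',proj(c,W([[-.0508,-.053,.055],[-.0508,-.075,.055],[-.0508,-.097,.055]])))
crop(a,180,130,330,270,4,'pics/A.png');crop(b,210,150,310,243,6,'pics/B.png')
A=cv2.imread('pics/A.png')
B=cv2.imread('pics/B.png')
cv2.imwrite(f'pics/{n}a.png',A);cv2.imwrite(f'pics/{n}b.png',B)
E
python3 look.py m1
```

```text
t 10.2 d xyz [ 0.0008  0.0323 -0.0003] w [-0.0007  0.0015  0.0001] grasp now [0.5022 0.0287 0.117 ] open 0.158 F [ 0.2 -0.  -1.1]
grasp fixture [[-0.04996251 -0.07417124  0.11698567]] shoulder [[257.07164665 240.6923807 ]]
gap [[256.16110834 189.6109174 ]
 [256.20281754 220.03644432]
 [256.24178941 248.46517695]]
```

View pics/m1a.png

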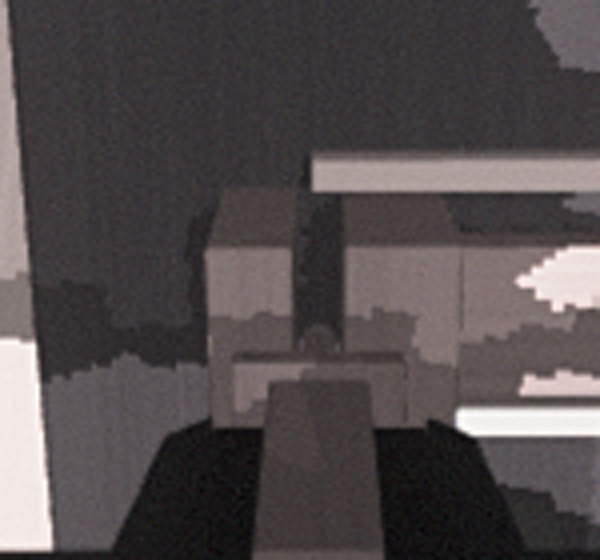

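View pics/m1b.png

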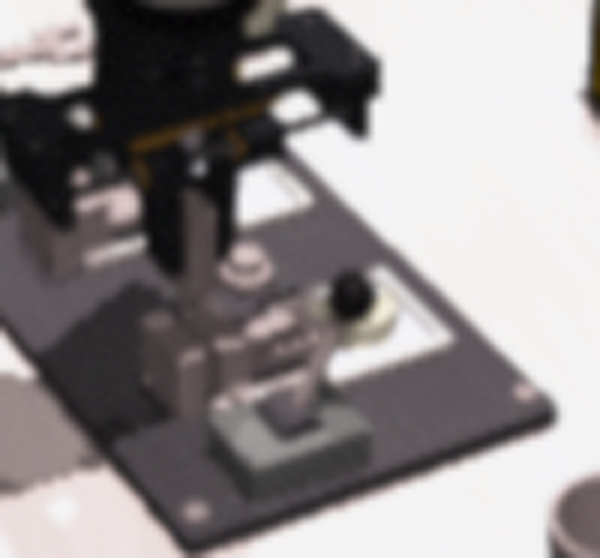

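Call:
arm_command:
  deltas:
    - {"dx":0.0004,"dy":0.004,"dz":-0.0001,"wx":0,"wy":0,"wz":0}
    - {"dx":0.0008,"dy":0.008,"dz":-0.0001,"wx":0,"wy":0,"wz":0}
    - {"dx":0.0008,"dy":0.012,"dz":-0.0001,"wx":0,"wy":0,"wz":0}
    - {"dx":0.0008,"dy":0.016,"dz":-0.0001,"wx":0,"wy":0,"wz":0}
    - {"dx":0.0008,"dy":0.018,"dz":-0.0001,"wx":0,"wy":0,"wz":0}

```text
clock: 10.8
tool_pos: [0.5019, 0.0279, 0.2451]
eef_rot: [0.544, -0.452, 0.452, -0.544]
contact_force: [0.1, -0.2, -1.3]
opening: 0.153
```

```bash
python3 look.py m2
```

```text
t 10.8 d xyz [0.0002 0.0134 0.0001] w [0.001  0.002  0.0001] grasp now [0.5018 0.0279 0.0981] open 0.153 F [ 0.1 -0.2 -1.3]
grasp fixture [[-0.05047867 -0.07483679  0.09811333]] shoulder [[257.06182237 240.66233048]]
gap [[256.71904044 198.08288828]
 [256.7338398  231.12721514]
 [256.74757769 261.80149256]]
```

View pics/m2a.png

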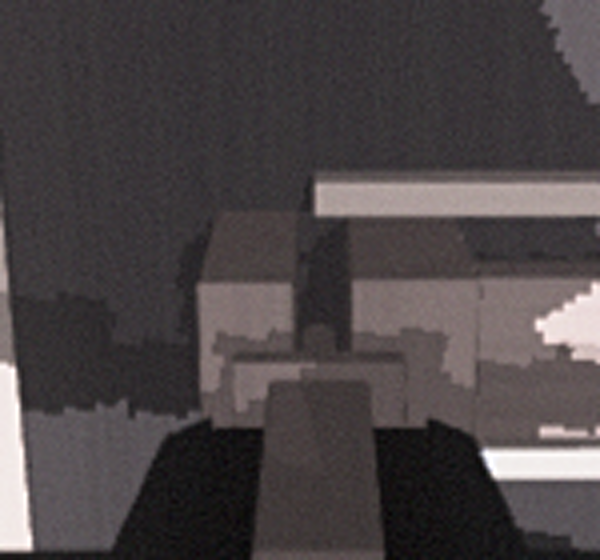

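Call:
arm_command:
  deltas:
    - {"dx":0,"dy":0.003,"dz":0.0004,"wx":0,"wy":0,"wz":0}
    - {"dx":0,"dy":0.006,"dz":0.0004,"wx":0,"wy":0,"wz":0}
    - {"dx":0,"dy":0.009,"dz":0.0004,"wx":0,"wy":0,"wz":0}
    - {"dx":0,"dy":0.011,"dz":0.0004,"wx":0,"wy":0,"wz":0}
    - {"dx":0,"dy":0.012,"dz":0.0004,"wx":0,"wy":0,"wz":0}

```text
clock: 11.4
tool_pos: [0.5024, 0.028, 0.2335]
eef_rot: [0.544, -0.452, 0.452, -0.544]
contact_force: [-0.3, 0.7, 0.2]
opening: 0.157
```

Call:
arm_command:
  deltas:
    - {"dx":0,"dy":0.0005,"dz":0,"wx":0,"wy":0,"wz":0}
    - {"dx":0,"dy":0.001,"dz":0,"wx":0,"wy":0,"wz":0}
    - {"dx":0,"dy":0.0015,"dz":0,"wx":0,"wy":0,"wz":0}
    - {"dx":0,"dy":0.002,"dz":0,"wx":0,"wy":0,"wz":0}
    - {"dx":0,"dy":0.002,"dz":0,"wx":0,"wy":0,"wz":0}

```text
clock: 11.9
tool_pos: [0.5024, 0.028, 0.2317]
eef_rot: [0.544, -0.452, 0.452, -0.544]
contact_force: [-0.5, -0.1, -1.2]
opening: 0.155
```

```bash
python3 look.py m3
```

```text
t 11.9 d xyz [ 0.0001 -0.     -0.0005] w [0.     0.0016 0.0002] grasp now [0.5024 0.0279 0.0847] open 0.155 F [-0.5 -0.1 -1.2]
grasp fixture [[-0.04983848 -0.0749283   0.08469511]] shoulder [[257.00817032 240.70585829]]
gap [[255.28209427 205.91448214]
 [255.36114708 241.05577785]
 [255.4341323  273.49985214]]
```

View pics/m3a.png

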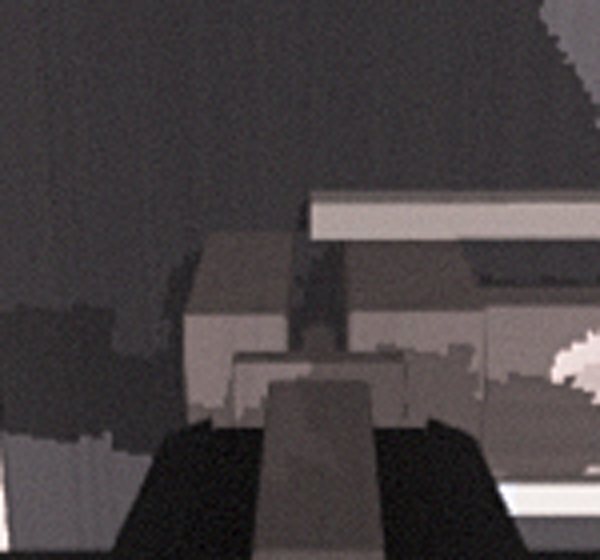

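View pics/m3b.png

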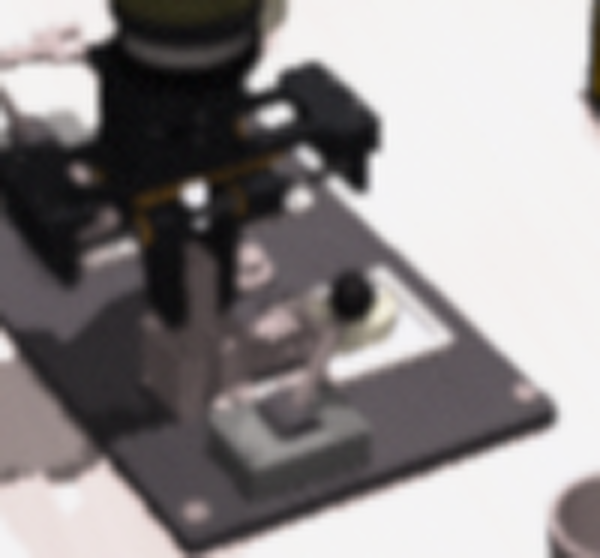

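Call:
arm_command:
  deltas:
    - {"dx":0,"dy":0.0004,"dz":0,"wx":0,"wy":0,"wz":0}
    - {"dx":0,"dy":0.0008,"dz":0,"wx":0,"wy":0,"wz":0}
    - {"dx":0,"dy":0.0012,"dz":0,"wx":0,"wy":0,"wz":0}
    - {"dx":0,"dy":0.0015,"dz":0,"wx":0,"wy":0,"wz":0}
    - {"dx":0,"dy":0.0015,"dz":0,"wx":0,"wy":0,"wz":0}

```text
clock: 12.5
tool_pos: [0.5024, 0.0281, 0.2316]
eef_rot: [-0.544, 0.451, -0.452, 0.544]
contact_force: [-2.3, -0.6, 13.8]
opening: 0.158
```

Call:
arm_command:
  deltas:
    - {"dx":0,"dy":0.0004,"dz":0,"wx":0,"wy":0,"wz":0}
    - {"dx":0,"dy":0.0008,"dz":0,"wx":0,"wy":0,"wz":0}
    - {"dx":0,"dy":0.001,"dz":0,"wx":0,"wy":0,"wz":0}
    - {"dx":0,"dy":0.001,"dz":0,"wx":0,"wy":0,"wz":0}
    - {"dx":0,"dy":0.001,"dz":0,"wx":0,"wy":0,"wz":0}

```text
clock: 13.0
tool_pos: [0.5023, 0.0281, 0.2314]
eef_rot: [-0.544, 0.451, -0.453, 0.544]
contact_force: [-4.2, -1.4, 23.4]
opening: 0.157
```

Call:
arm_command:
  deltas:
    - {"dx":0,"dy":-0.001,"dz":0,"wx":0,"wy":0,"wz":0}
    - {"dx":0,"dy":-0.0022,"dz":0,"wx":0,"wy":0,"wz":0}
    - {"dx":0,"dy":-0.0022,"dz":0,"wx":0,"wy":0,"wz":0}
    - {"dx":0,"dy":-0.0022,"dz":0,"wx":0,"wy":0,"wz":0}
    - {"dx":0,"dy":-0.0022,"dz":0,"wx":0,"wy":0,"wz":0}

```text
clock: 13.5
tool_pos: [0.5026, 0.028, 0.2316]
eef_rot: [-0.544, 0.452, -0.452, 0.544]
contact_force: [-0.4, -0.1, 5.3]
opening: 0.154
```

Call:
arm_command:
  deltas:
    - {"dx":0,"dy":0,"dz":0,"wx":0,"wy":0,"wz":0}
    - {"dx":0,"dy":0,"dz":0,"wx":0,"wy":0,"wz":0}
    - {"dx":0,"dy":0,"dz":0,"wx":0,"wy":0,"wz":0}
    - {"dx":0,"dy":0,"dz":0,"wx":0,"wy":0,"wz":0}
    - {"dx":0,"dy":0,"dz":0,"wx":0,"wy":0,"wz":0}
  claw: 0

```text
clock: 14.0
tool_pos: [0.5024, 0.028, 0.2313]
eef_rot: [0.544, -0.452, 0.452, -0.544]
contact_force: [0.1, 0.7, 0.4]
opening: 0.499
```

```bash
python3 look.py m4
```

```text
t 14.0 d xyz [ 0.0001 -0.0004 -0.0004] w [0.0002 0.0017 0.    ] grasp now [0.5024 0.028  0.0843] open 0.499 F [0.1 0.7 0.4]
grasp fixture [[-0.04987779 -0.0748965   0.08430384]] shoulder [[257.06983554 240.6917571 ]]
gap [[255.40705433 206.19699832]
 [255.48099454 241.40467506]
 [255.54924827 273.90465377]]
```

View pics/m4a.png

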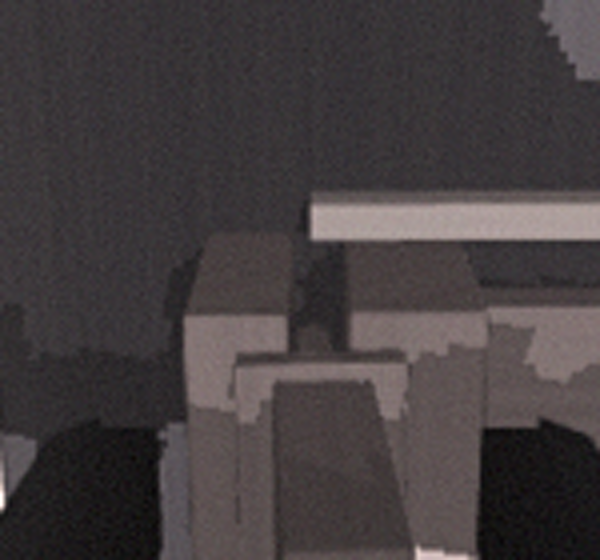

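```bash
python3 look.py m5; python3 - <<'E'
from h import *
cv2.imwrite('pics/w5.png',cv2.resize(r.snapshot('wrist')[:,:,::-1],None,fx=1.5,fy=1.5))
E
```

```text
t 14.1 d xyz [ 0.0001 -0.0003 -0.0005] w [0.0001 0.0017 0.0001] grasp now [0.5024 0.028  0.0844] open 0.498 F [-0.2  0.2 -0.6]
grasp fixture [[-0.04983703 -0.07491063  0.08436391]] shoulder [[257.08717284 240.71166279]]
gap [[255.35415164 206.15635988]
 [255.4300652  241.3545251 ]
 [255.50014198 273.84640053]]
```

View pics/w5.png

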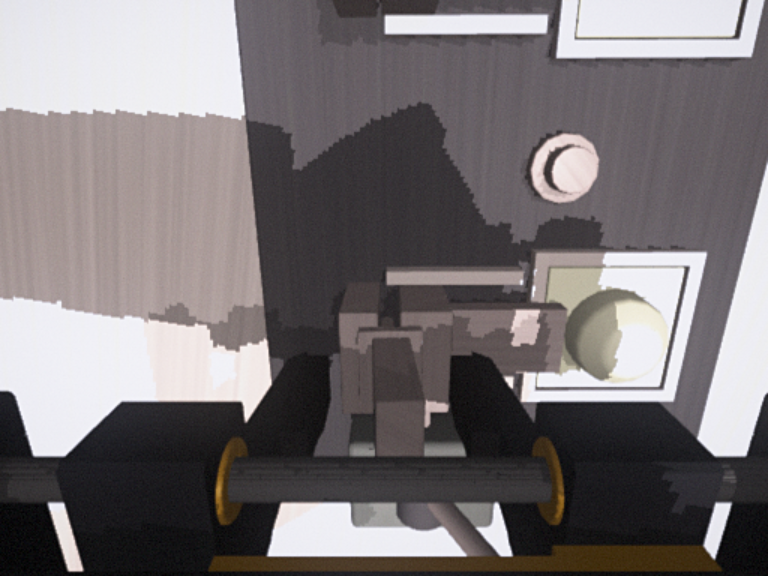

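View pics/m5b.png

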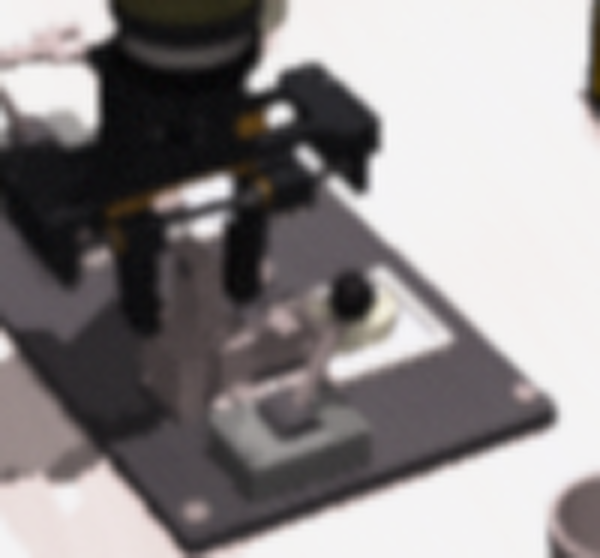

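Call:
arm_command:
  deltas:
    - {"dx":0,"dy":-0.01,"dz":0,"wx":0,"wy":0,"wz":0}
    - {"dx":0,"dy":-0.03,"dz":0,"wx":0,"wy":0,"wz":0}
    - {"dx":0,"dy":-0.05,"dz":0,"wx":0,"wy":0,"wz":0}
    - {"dx":0,"dy":-0.07,"dz":0,"wx":0,"wy":0,"wz":0}
    - {"dx":0,"dy":-0.08,"dz":0,"wx":0,"wy":0,"wz":0}

```text
clock: 14.75
tool_pos: [0.5027, 0.028, 0.3134]
eef_rot: [-0.543, 0.451, -0.453, 0.545]
contact_force: [-0.9, -0.4, 0.3]
opening: 0.501
```

```bash
python3 look.py m6; python3 - <<'E'
from h import *
a=r.snapshot('wrist')[:,:,::-1].copy();cv2.imwrite('pics/w6.png',a)
crop(a,200,120,330,260,4,'pics/c10.png')
E
```

```text
t 14.75 d xyz [ 0.0001  0.0817 -0.0009] w [-0.0033  0.0014  0.0001] grasp now [0.5031 0.0281 0.1664] open 0.501 F [-0.9 -0.4  0.3]
grasp fixture [[-0.04919411 -0.07493519  0.16644485]] shoulder [[256.93149544 240.67648151]]
gap [[255.54549423 170.30824265]
 [255.59780485 195.64067274]
 [255.64730018 219.60974751]]
```

View pics/c10.png

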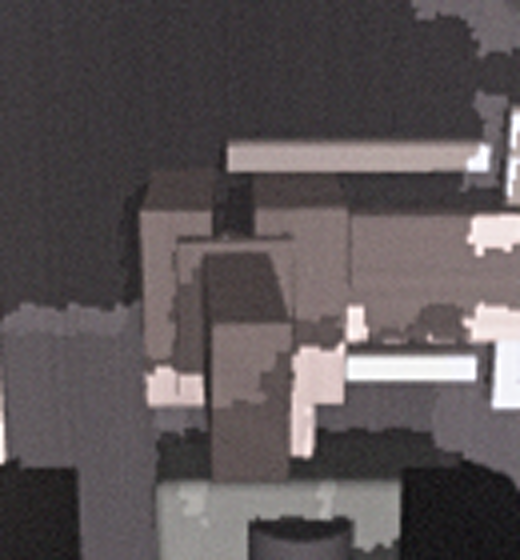

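View pics/m6b.png

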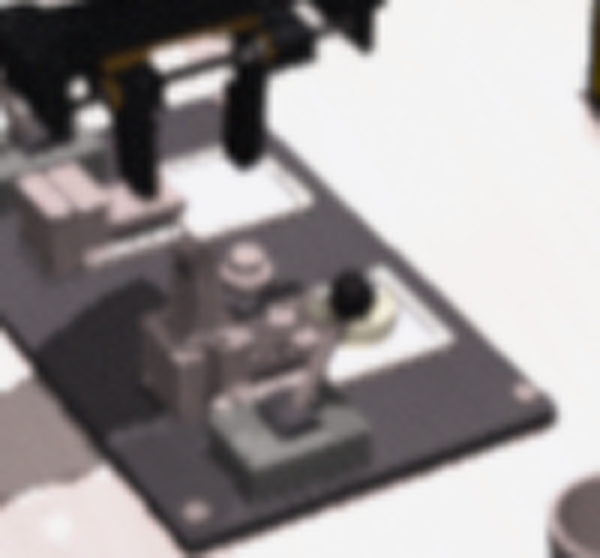

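Call:
arm_command:
  deltas:
    - {"dx":0.01,"dy":-0.04,"dz":0,"wx":0,"wy":0,"wz":0}
    - {"dx":0.05,"dy":-0.05,"dz":0,"wx":0,"wy":0,"wz":0}
    - {"dx":0.1,"dy":-0.05,"dz":0,"wx":0,"wy":0,"wz":0}
    - {"dx":0.15,"dy":-0.05,"dz":0,"wx":0,"wy":0,"wz":0}
    - {"dx":0.19,"dy":-0.05,"dz":0,"wx":0,"wy":0,"wz":0}

```text
clock: 15.4
tool_pos: [0.537, -0.1621, 0.3602]
eef_rot: [0.544, -0.453, 0.452, -0.543]
contact_force: [1.0, 0.5, -0.9]
opening: 0.502
```

```bash
python3 - <<'E'
from h import *
a=r.snapshot('top')[:,:,::-1].copy();b=r.snapshot('side')[:,:,::-1].copy();w=r.snapshot('wrist')[:,:,::-1].copy()
cv2.imwrite('pics/t7.png',a);cv2.imwrite('pics/s7.png',b);cv2.imwrite('pics/w7.png',w)
crop(a,235,165,305,230,9,'pics/t7c.png');crop(b,215,165,295,235,8,'pics/s7c.png')
E
```

```text
(no output)
```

View pics/t7c.png

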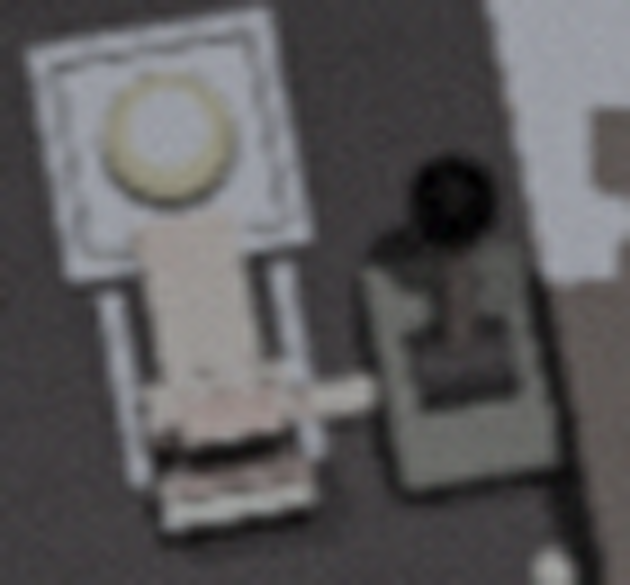

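View pics/s7c.png

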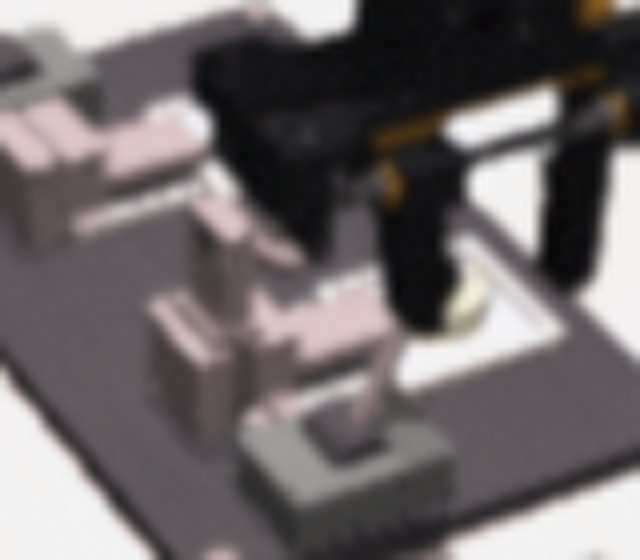

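View pics/w7.png

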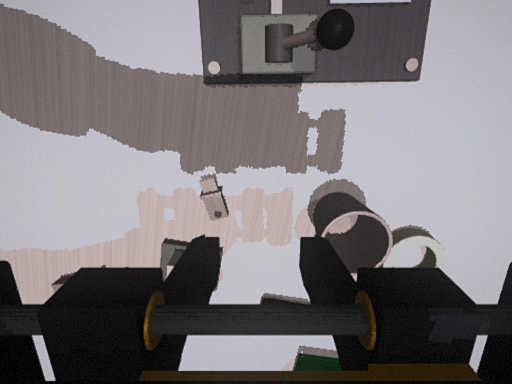

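```bash
cat > ov.py <<'E'
from h import *
import sys
def bx(x0,x1,y0,y1,z0,z1):
    return np.array([[x,y,z] for z in(z0,z1) for x,y in((x0,y0),(x1,y0),(x1,y1),(x0,y1))])
def draw(b,c,o,S,V,col):
    uv=((proj(c,W(V))-o+.5)*S-.5).round().astype(int)
    for i in range(4):
        for e in((i,(i+1)%4),(4+i,4+(i+1)%4),(i,4+i)):cv2.line(b,tuple(map(int,uv[e[0]])),tuple(map(int,uv[e[1]])),col,1)
def gauge(x,y,tilt,z=.055):
    M=Ro.from_euler('y',tilt,degrees=True)
    return [M.apply(v)+[x,y,z] for v in(bx(-.012,.012,-.017,.017,0,.005),bx(-.007,.007,-.015,.015,.005,.049))]
def over(img,cn,o,S,wh,gs,out):
    c=cam(cn);a=cv2.imread(img)[o[1]:o[1]+wh[1],o[0]:o[0]+wh[0]];b=cv2.resize(a,None,fx=S,fy=S,interpolation=cv2.INTER_CUBIC)
    for g,col in gs:
        for V in g:draw(b,c,np.array(o),S,V,col)
    cv2.imwrite(out,b)
E
python3 - <<'E'
from ov import *
g=[(gauge(-.0505,-.075,0),(0,255,0))];g2=[(gauge(-.0505,-.075,3.5),(0,255,0))]
for k,G in(('u',g),('t',g2)):
    over('pics/t7.png','top',(240,195),10,(40,35),G,f'pics/T{k}.png')
    over('pics/s7.png','side',(228,183),10,(40,35),G,f'pics/S{k}.png')
cv2.imwrite('pics/o7.png',np.vstack([np.hstack([cv2.imread(f'pics/{v}{k}.png') for k in'ut'])for v in 'TS'])[:, :])
E
python3 -c "
import cv2;a=cv2.imread('pics/o7.png');print(a.shape)"
```

```text
(700, 800, 3)
```

View pics/o7.png

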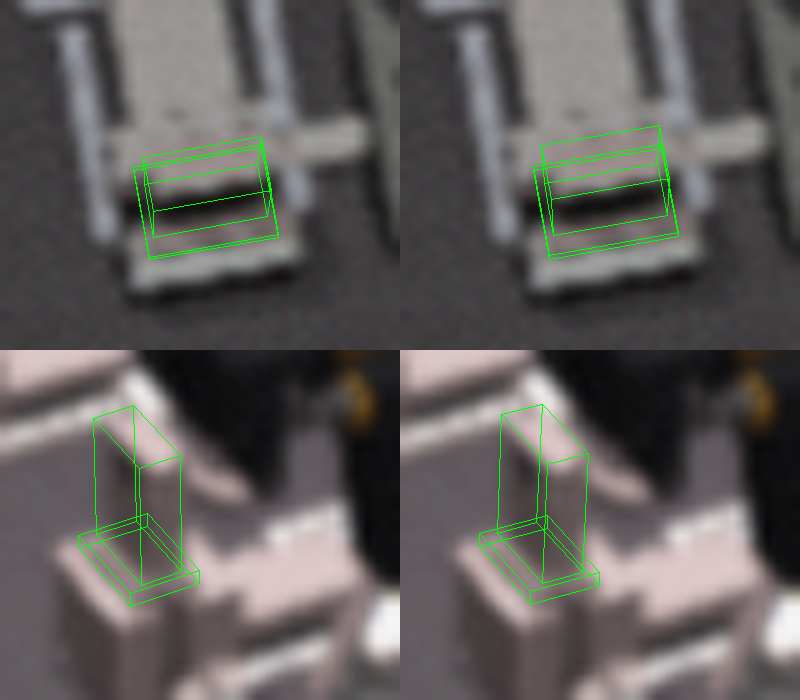

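```bash
python3 - <<'E'
from ov import *
J=[bx(-.07,-.055,-.097,-.053,.015,.055),bx(-.0465,-.0265,-.097,-.053,.015,.055)]
J0=[bx(-.07,-.055,-.097,-.053,.015,.055),bx(-.0535,-.0335,-.097,-.053,.015,.055)]
over('pics/s7.png','side',(225,190),10,(40,35),[(J,(0,255,0))],'pics/Sa.png')
over('pics/side0.png','side',(225,190),10,(40,35),[(J0,(0,255,0))],'pics/Sb.png')
over('pics/s7.png','side',(225,180),10,(40,35),[],'pics/Sc.png')
over('pics/t7.png','top',(240,195),10,(40,35),[(J,(0,255,0))],'pics/Sd.png')
R=lambda k:cv2.imread(f'pics/S{k}.png')
cv2.imwrite('pics/o8.png',np.vstack([np.hstack([R('a'),R('b')]),np.hstack([R('c'),R('d')])])[:600*2])
E
python3 -c "
import cv2;a=cv2.imread('pics/o8.png');cv2.imwrite('pics/o8.png',cv2.resize(a,(685,600)))"
```

```text
(no output)
```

View pics/o8.png

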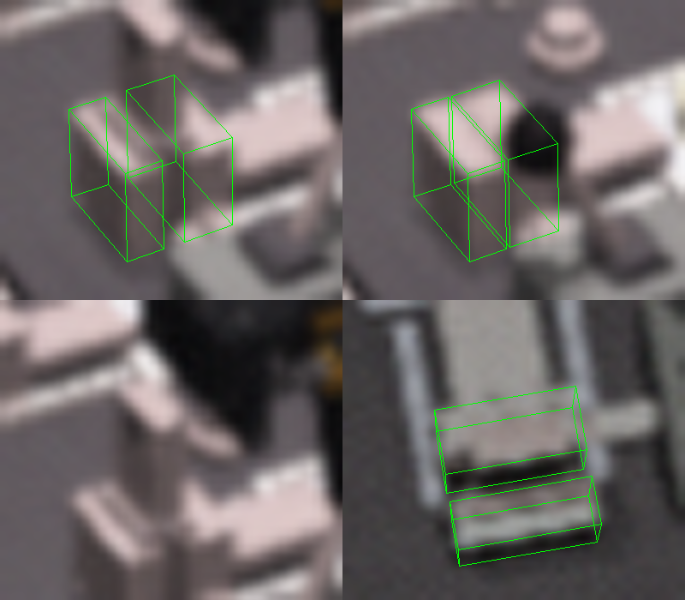

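```bash
python3 - <<'E'
from h import *
s=r.get_state();R0=Ro.from_quat(s['eef_rot']).as_matrix();p=np.array(s['tool_pos']);f,cx,cy,Rc,t=cam('wrist')
C=-Rc.T@t; Ct=R0.T@(C-p); Rct=Rc@R0   # cam<-tool
print('cam in tool',Ct.round(3)); print(r.get_state()['q'].__class__)
G=W([-.0505,-.075,.07])[0]
for w in(30,45,60):
  for dx in(0,.04,.08):
   for dy in (0,.06,.1):
    R1=R0@Ro.from_rotvec([0,0,np.radians(w)]).as_matrix();p1=p+R0@[dx,dy,0]
    c=(f,cx,cy,Rct@R1.T,-(Rct@R1.T)@(p1+R1@Ct))
    uv=proj(c,G)[0];cp=p1+R1@Ct;e=np.degrees(np.arcsin((cp[2]-G[2])/np.linalg.norm(cp-G)))
    tip=p1+R1@[0,.166,0]
    if 20<uv[1]<240 and 50<uv[0]<450:print(w,dx,dy,uv.round(),'elev',e.round(),'dist',np.linalg.norm(cp-G).round(3),'tip',tip.round(3),'cam',cp.round(3))
E
```

```text
cam in tool [-0.082  0.02   0.001]
<class 'numpy.ndarray'>
30 0 0 [258. 150.] elev 70.0 dist 0.333 tip [ 0.522 -0.081  0.216] cam [ 0.524 -0.083  0.384]
30 0 0.06 [258. 127.] elev 66.0 dist 0.277 tip [ 0.522 -0.081  0.156] cam [ 0.524 -0.083  0.324]
30 0 0.1 [258. 106.] elev 62.0 dist 0.241 tip [ 0.521 -0.081  0.116] cam [ 0.524 -0.083  0.284]
30 0.04 0 [258. 116.] elev 64.0 dist 0.349 tip [ 0.529 -0.12   0.216] cam [ 0.531 -0.122  0.384]
30 0.04 0.06 [258.  87.] elev 59.0 dist 0.296 tip [ 0.529 -0.12   0.156] cam [ 0.531 -0.122  0.324]
30 0.04 0.1 [258.  60.] elev 54.0 dist 0.262 tip [ 0.529 -0.12   0.116] cam [ 0.531 -0.122  0.284]
30 0.08 0 [258.  84.] elev 58.0 dist 0.368 tip [ 0.536 -0.16   0.216] cam [ 0.538 -0.161  0.384]
30 0.08 0.06 [258.  49.] elev 53.0 dist 0.318 tip [ 0.536 -0.16   0.156] cam [ 0.538 -0.161  0.324]
45 0 0 [258. 227.] elev 70.0 dist 0.355 tip [ 0.516 -0.047  0.242] cam [ 0.526 -0.091  0.404]
45 0 0.06 [258. 207.] elev 66.0 dist 0.299 tip [ 0.516 -0.047  0.182] cam [ 0.525 -0.091  0.344]
45 0 0.1 [258. 188.] elev 63.0 dist 0.263 tip [ 0.515 -0.047  0.142] c
[... 213 characters left out ...]
1  0.344]
45 0.04 0.1 [258. 150.] elev 55.0 dist 0.284 tip [ 0.523 -0.086  0.142] cam [ 0.532 -0.131  0.304]
45 0.08 0 [258. 169.] elev 59.0 dist 0.39 tip [ 0.53  -0.126  0.242] cam [ 0.54  -0.17   0.404]
45 0.08 0.06 [258. 141.] elev 54.0 dist 0.34 tip [ 0.53  -0.126  0.182] cam [ 0.54  -0.17   0.344]
45 0.08 0.1 [258. 117.] elev 49.0 dist 0.309 tip [ 0.53  -0.126  0.142] cam [ 0.539 -0.17   0.304]
60 0.04 0.1 [258. 227.] elev 55.0 dist 0.306 tip [ 0.518 -0.06   0.177] cam [ 0.535 -0.144  0.321]
60 0.08 0.06 [258. 219.] elev 53.0 dist 0.362 tip [ 0.525 -0.1    0.217] cam [ 0.542 -0.184  0.361]
60 0.08 0.1 [258. 198.] elev 49.0 dist 0.331 tip [ 0.525 -0.1    0.177] cam [ 0.542 -0.184  0.321]
```

Call:
arm_command:
  deltas:
    - {"dx":0.012,"dy":0.015,"dz":0,"wx":0,"wy":0,"wz":0.17}
    - {"dx":0.024,"dy":0.035,"dz":0,"wx":0,"wy":0,"wz":0.35}
    - {"dx":0.036,"dy":0.055,"dz":0,"wx":0,"wy":0,"wz":0.53}
    - {"dx":0.048,"dy":0.08,"dz":0,"wx":0,"wy":0,"wz":0.71}
    - {"dx":0.06,"dy":0.1,"dz":0,"wx":0,"wy":0,"wz":0.88}

```text
clock: 16.05
tool_pos: [0.5482, -0.2168, 0.2599]
eef_rot: [-0.357, 0.61, -0.238, 0.666]
contact_force: [1.0, -0.7, -0.3]
opening: 0.505
```

```bash
python3 - <<'E'
from ov import *
a=r.snapshot('wrist')[:,:,::-1].copy();cv2.imwrite('pics/w8.png',a)
c=cam('wrist');u=proj(c,W([-.0505,-.075,.07]))[0];print(u)
o=(int(u[0])-50,max(0,int(u[1])-45))
crop(a,o[0],o[1],o[0]+100,o[1]+80,7.5,'pics/c11.png')
E
```

```text
[260.09206739 102.88702617]
```

View pics/c11.png

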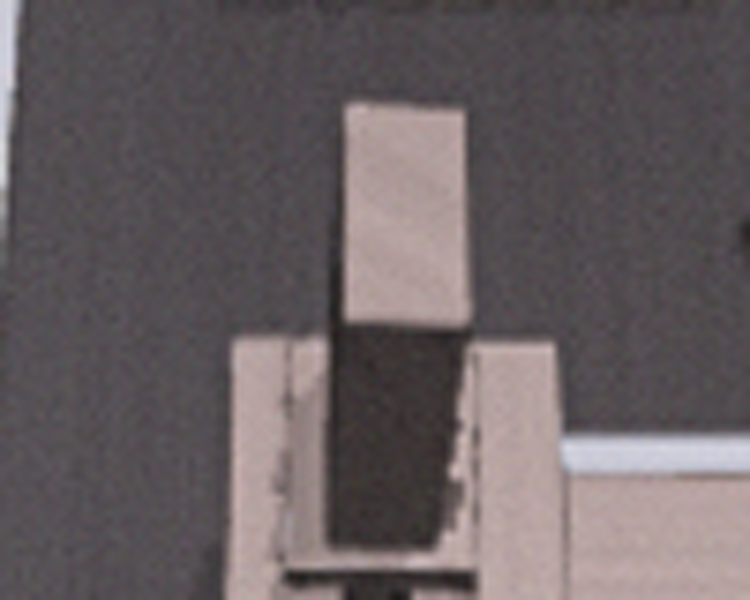

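```bash
python3 - <<'E'
from ov import *
a=cv2.imread('pics/w8.png')
crop(a,225,115,305,185,9,'pics/c12.png')
E
```

```text
(no output)
```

View pics/c12.png

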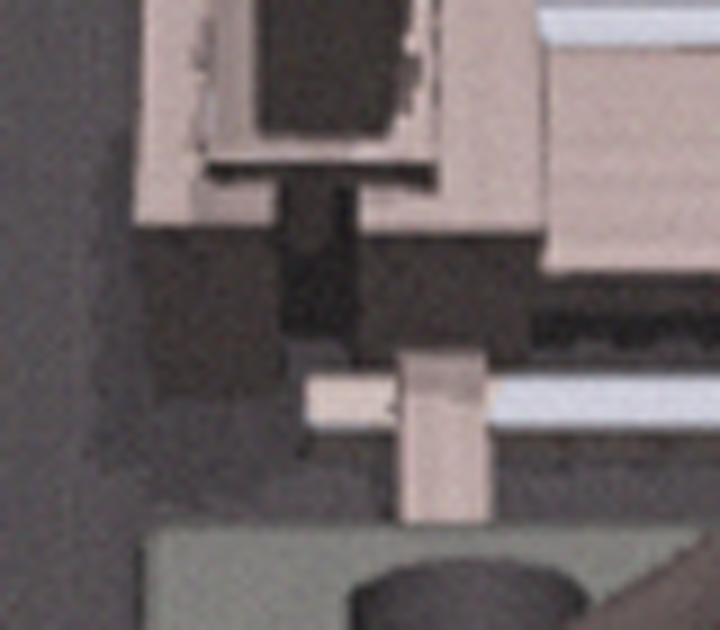

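```bash
python3 - <<'E'
from h import *
s=r.get_state();R0=Ro.from_quat(s['eef_rot']).as_matrix();p=np.array(s['tool_pos']);f,cx,cy,Rc,t=cam('wrist')
C=-Rc.T@t; Ct=R0.T@(C-p); Rct=Rc@R0
G=W([-.0505,-.075,.065])[0]
print(s['q'].round(2))
for w in(15,20,25,30):
  for dx,dy in((0,0),(.03,.03),(.05,.05),(.06,.03),(.08,.04),(.04,.0),(.08,0)):
    R1=R0@Ro.from_rotvec([0,0,np.radians(w)]).as_matrix();p1=p+R0@[dx,dy,0]
    c=(f,cx,cy,Rct@R1.T,-(Rct@R1.T)@(p1+R1@Ct))
    uv=proj(c,G)[0];cp=p1+R1@Ct;e=np.degrees(np.arcsin((cp[2]-G[2])/np.linalg.norm(cp-G)))
    print(w,dx,dy,uv.round(),'elev',e.round(),'dist',np.linalg.norm(cp-G).round(3),'tip',(p1+R1@[.009,.166,0]).round(3),'p',p1.round(3),'body',(p1+R1@[.037,.1,0])[2].round(3))
E
```

```text
[ 0.86  1.1  -0.83  1.58  0.11  1.01  0.36]
15 0 0 [260. 188.] elev 52.0 dist 0.31 tip [ 0.522 -0.092  0.151] p [ 0.547 -0.221  0.253] body 0.166
15 0.03 0.03 [260. 157.] elev 46.0 dist 0.28 tip [ 0.523 -0.095  0.109] p [ 0.547 -0.224  0.211] body 0.123
15 0.05 0.05 [260. 133.] elev 42.0 dist 0.262 tip [ 0.523 -0.097  0.081] p [ 0.547 -0.227  0.182] body 0.095
15 0.06 0.03 [260. 125.] elev 40.0 dist 0.283 tip [ 0.527 -0.118  0.09 ] p [ 0.551 -0.247  0.191] body 0.104
15 0.08 0.04 [260. 100.] elev 36.0 dist 0.277 tip [ 0.528 -0.126  0.069] p [ 0.552 -0.256  0.171] body 0.083
15 0.04 0.0 [260. 149.] elev 45.0 dist 0.311 tip [ 0.528 -0.122  0.125] p [ 0.552 -0.251  0.227] body 0.14
15 0.08 0 [260. 110.] elev 38.0 dist 0.316 tip [ 0.533 -0.152  0.099] p [ 0.557 -0.281  0.201] body 0.114
20 0 0 [260. 214.] elev 52.0 dist 0.317 tip [ 0.521 -0.084  0.163] p [ 0.547 -0.221  0.253] body 0.171
20 0.03 0.03 [260. 184.] elev 46.0 dist 0.287 tip [ 0.521 -0.087  0.121] p [ 0.547 -0.224  0.211] body 0.129
20 0.05 0.05 [260. 160.] elev 42.0 dist 0.269 tip [ 0.521 -0.089  0.093] p [ 0.547 -0.227  0.1
[... 1250 characters left out ...]
-0.07   0.189] p [ 0.547 -0.221  0.253] body 0.185
30 0.03 0.03 [260. 234.] elev 46.0 dist 0.302 tip [ 0.519 -0.074  0.146] p [ 0.547 -0.224  0.211] body 0.142
30 0.05 0.05 [260. 211.] elev 42.0 dist 0.284 tip [ 0.519 -0.076  0.118] p [ 0.547 -0.227  0.182] body 0.114
30 0.06 0.03 [260. 204.] elev 40.0 dist 0.305 tip [ 0.523 -0.096  0.127] p [ 0.551 -0.247  0.191] body 0.123
30 0.08 0.04 [260. 183.] elev 36.0 dist 0.299 tip [ 0.524 -0.105  0.106] p [ 0.552 -0.256  0.171] body 0.102
30 0.04 0.0 [260. 227.] elev 44.0 dist 0.333 tip [ 0.524 -0.1    0.163] p [ 0.552 -0.251  0.227] body 0.159
30 0.08 0 [260. 191.] elev 38.0 dist 0.338 tip [ 0.529 -0.13   0.137] p [ 0.557 -0.281  0.201] body 0.133
```

Call:
arm_command:
  deltas:
    - {"dx":0.02,"dy":0,"dz":0,"wx":0,"wy":0,"wz":0.12}
    - {"dx":0.04,"dy":0,"dz":0,"wx":0,"wy":0,"wz":0.25}
    - {"dx":0.06,"dy":0,"dz":0,"wx":0,"wy":0,"wz":0.4}
    - {"dx":0.08,"dy":0,"dz":0,"wx":0,"wy":0,"wz":0.44}
    - {"dx":0.08,"dy":0,"dz":0,"wx":0,"wy":0,"wz":0.44}

```text
clock: 16.6
tool_pos: [0.5594, -0.2787, 0.2076]
eef_rot: [-0.249, 0.663, -0.124, 0.695]
contact_force: [-0.7, 0.4, -0.6]
opening: 0.499
```

```bash
python3 - <<'E'
from ov import *
ims=[r.snapshot('wrist')[:,:,::-1].astype(float) for _ in range(3)]
a=np.mean(ims,0).round().astype(np.uint8);cv2.imwrite('pics/w9.png',a)
c=cam('wrist');u=proj(c,W([-.0505,-.075,.065]))[0];print(u,r.get_state()['tool_pos'])
o=(int(u[0])-45,int(u[1])-45)
crop(a,o[0],o[1],o[0]+90,o[1]+80,8,'pics/c13.png')
E
```

```text
[257.78226365 143.48406877] [ 0.56011177 -0.27598757  0.21190299]
```

View pics/c13.png

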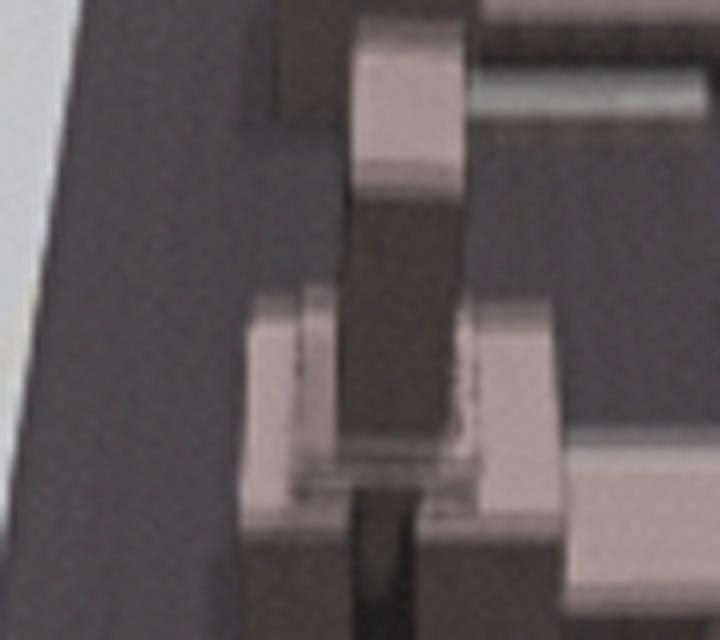

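```bash
python3 - <<'E'
from ov import *
ims=[r.snapshot('wrist')[:,:,::-1].astype(float) for _ in range(4)]
print([np.abs(ims[i+1]-ims[i]).mean().round(2) for i in range(3)])
a=ims[-1].astype(np.uint8);cv2.imwrite('pics/w9.png',a)
c=cam('wrist');u=proj(c,W([-.0505,-.075,.065]))[0];print(u)
np.savez('pics/c9.npz',R=c[3],t=c[4])
o=(int(u[0])-45,int(u[1])-35);print(o)
crop(a,o[0],o[1],o[0]+80,o[1]+70,9,'pics/c13.png')
E
```

```text
[np.float64(3.31), np.float64(3.52), np.float64(3.69)]
[257.81178649 142.55235779]
(212, 107)
```

View pics/c13.png

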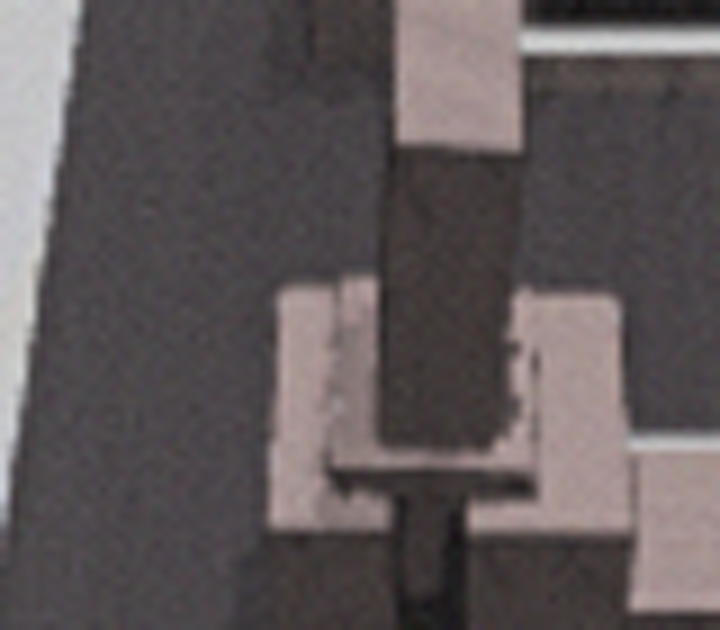

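```bash
python3 - <<'E'
from ov import *
go(W([-.0503,-.075,.18])[0],FX[2])
print(Ro.from_quat(r.get_state()['eef_rot']).as_matrix().round(3))
E
```

```text
t 16.95 d xyz [-2.575e-01  2.083e-01 -2.000e-04] w [ 1.1000e-03  4.7000e-03 -1.3182e+00] grasp now [ 0.5365 -0.153   0.1368] open 0.5 F [-0.1 -0.5  0.2]
[[ 0.095 -0.159  0.983]
 [-0.501  0.845  0.185]
 [-0.86  -0.51   0.001]]
```

Call:
arm_command:
  deltas:
    - {"dx":-0.045,"dy":0,"dz":0,"wx":0,"wy":0,"wz":-0.18}
    - {"dx":-0.09,"dy":0,"dz":0,"wx":0,"wy":0,"wz":-0.36}
    - {"dx":-0.13,"dy":0.02,"dz":0,"wx":0,"wy":0,"wz":-0.54}
    - {"dx":-0.16,"dy":0.05,"dz":0,"wx":0,"wy":0,"wz":-0.72}
    - {"dx":-0.19,"dy":0.085,"dz":0,"wx":0,"wy":0,"wz":-0.9}

```text
clock: 17.45
tool_pos: [0.528, -0.1103, 0.3328]
eef_rot: [-0.462, 0.533, -0.36, 0.611]
contact_force: [-0.7, 1.3, -0.6]
opening: 0.498
```

```bash
python3 - <<'E'
from ov import *
go(W([-.0503,-.075,.18])[0],FX[2])
print(Ro.from_quat(r.get_state()['eef_rot']).as_matrix().round(3))
E
```

```text
t 17.45 d xyz [-0.1314  0.0502 -0.0005] w [-0.006   0.0007 -0.4127] grasp now [ 0.5202 -0.0641  0.1934] open 0.498 F [-0.7  1.3 -0.6]
[[ 0.174 -0.053  0.983]
 [-0.932  0.314  0.182]
 [-0.318 -0.948  0.005]]
```

Call:
arm_command:
  deltas:
    - {"dx":-0.035,"dy":0.01,"dz":0,"wx":-0.006,"wy":0,"wz":-0.18}
    - {"dx":-0.075,"dy":0.025,"dz":-0.0005,"wx":-0.006,"wy":0,"wz":-0.36}
    - {"dx":-0.11,"dy":0.04,"dz":-0.0005,"wx":-0.006,"wy":0,"wz":-0.413}
    - {"dx":-0.1314,"dy":0.05,"dz":-0.0005,"wx":-0.006,"wy":0,"wz":-0.413}
    - {"dx":-0.1314,"dy":0.05,"dz":-0.0005,"wx":-0.006,"wy":0,"wz":-0.413}

```text
clock: 17.95
tool_pos: [0.5009, 0.0322, 0.327]
eef_rot: [-0.545, 0.452, -0.446, 0.547]
contact_force: [-0.5, 0.1, 0.7]
opening: 0.498
```

Call:
arm_command:
  deltas:
    - {"dx":0,"dy":0,"dz":0,"wx":0,"wy":0,"wz":0}
    - {"dx":0,"dy":0,"dz":0,"wx":0,"wy":0,"wz":0}
    - {"dx":0,"dy":0,"dz":0,"wx":0,"wy":0,"wz":0}
    - {"dx":0,"dy":0,"dz":0,"wx":0,"wy":0,"wz":0}
    - {"dx":0,"dy":0,"dz":0,"wx":0,"wy":0,"wz":0}

```text
clock: 18.45
tool_pos: [0.5023, 0.0258, 0.3259]
eef_rot: [0.544, -0.455, 0.45, -0.544]
contact_force: [-0.4, 0.5, -0.2]
opening: 0.5
```

```bash
python3 look.py n1
```

```text
t 18.45 d xyz [-0.0015  0.0942  0.0005] w [ 0.0059  0.0005 -0.0069] grasp now [0.5015 0.0265 0.1789] open 0.5 F [-0.4  0.5 -0.2]
grasp fixture [[-0.0510487  -0.07621105  0.17888343]] shoulder [[257.34481433 240.9212281 ]]
gap [[258.90541117 166.06939955]
 [258.88518106 190.43063109]
 [258.86597628 213.55715896]]
```

View pics/n1a.png

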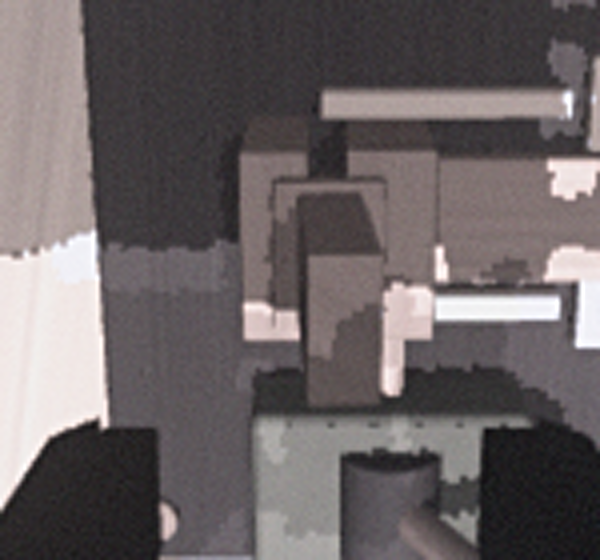

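Call:
arm_command:
  deltas:
    - {"dx":-0.001,"dy":0.03,"dz":0.0005,"wx":0.006,"wy":0,"wz":-0.007}
    - {"dx":-0.0015,"dy":0.06,"dz":0.0005,"wx":0.006,"wy":0,"wz":-0.007}
    - {"dx":-0.0015,"dy":0.08,"dz":0.0005,"wx":0.006,"wy":0,"wz":-0.007}
    - {"dx":-0.0015,"dy":0.092,"dz":0.0005,"wx":0.006,"wy":0,"wz":-0.007}
    - {"dx":-0.0015,"dy":0.093,"dz":0.0005,"wx":0.006,"wy":0,"wz":-0.007}

```text
clock: 19.05
tool_pos: [0.5014, 0.0287, 0.2316]
eef_rot: [0.545, -0.452, 0.451, -0.543]
contact_force: [0.3, 0.7, 0.3]
opening: 0.494
```

Call:
arm_command:
  deltas:
    - {"dx":0,"dy":0,"dz":0,"wx":0,"wy":0,"wz":0}
    - {"dx":0,"dy":0,"dz":0,"wx":0,"wy":0,"wz":0}
    - {"dx":0,"dy":0,"dz":0,"wx":0,"wy":0,"wz":0}
    - {"dx":0,"dy":0,"dz":0,"wx":0,"wy":0,"wz":0}
    - {"dx":0,"dy":0,"dz":0,"wx":0,"wy":0,"wz":0}
  claw: -1
  grip_force: 10

```text
clock: 19.55
tool_pos: [0.5022, 0.0286, 0.2335]
eef_rot: [-0.544, 0.451, -0.452, 0.544]
contact_force: [-0.2, 0.0, 3.8]
opening: 0.157
```

```bash
python3 look.py n2
```

```text
t 19.55 d xyz [ 0.0008  0.0018 -0.0003] w [-0.0018  0.0024  0.0001] grasp now [0.5024 0.0287 0.0865] open 0.157 F [-0.2  0.   3.8]
grasp fixture [[-0.0497655  -0.07421925  0.08654092]] shoulder [[256.96850231 240.6537773 ]]
gap [[255.17782751 205.86431379]
 [255.23814853 240.61674724]
 [255.29388849 272.72991589]]
```

View pics/n2a.png

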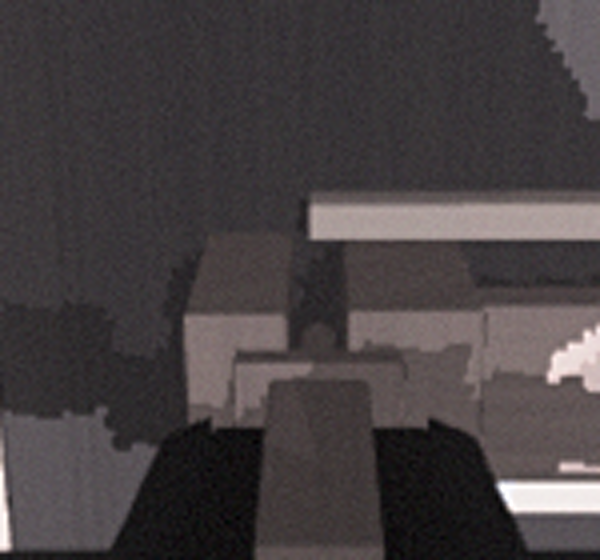

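Call:
arm_command:
  deltas:
    - {"dx":0.0004,"dy":0,"dz":0,"wx":0,"wy":0,"wz":0}
    - {"dx":0.0008,"dy":-0.002,"dz":0,"wx":0,"wy":0,"wz":0}
    - {"dx":0.0008,"dy":-0.005,"dz":0,"wx":0,"wy":0,"wz":0}
    - {"dx":0.0008,"dy":-0.008,"dz":0,"wx":0,"wy":0,"wz":0}
    - {"dx":0.0008,"dy":-0.008,"dz":0,"wx":0,"wy":0,"wz":0}
  grip_force: 25

```text
clock: 20.15
tool_pos: [0.5021, 0.0278, 0.2412]
eef_rot: [-0.544, 0.452, -0.452, 0.544]
contact_force: [0.5, 0.3, -1.3]
opening: 0.156
```

Call:
arm_command:
  deltas:
    - {"dx":0,"dy":0,"dz":0,"wx":0,"wy":0,"wz":0}
    - {"dx":0,"dy":0,"dz":0,"wx":0,"wy":0,"wz":0}
    - {"dx":0,"dy":0,"dz":0,"wx":0,"wy":0,"wz":0}
    - {"dx":0,"dy":0,"dz":0,"wx":0,"wy":0,"wz":0}
    - {"dx":0,"dy":0,"dz":0,"wx":0,"wy":0,"wz":0}

```text
clock: 20.65
tool_pos: [0.502, 0.0279, 0.2409]
eef_rot: [0.544, -0.452, 0.452, -0.544]
contact_force: [-0.3, 0.7, -1.1]
opening: 0.157
```

```bash
python3 look.py n3
```

```text
t 20.65 d xyz [ 0.0001  0.0092 -0.    ] w [0.     0.0027 0.0001] grasp now [0.502  0.0279 0.0939] open 0.157 F [-0.3  0.7 -1.1]
grasp fixture [[-0.05026963 -0.07490488  0.09388152]] shoulder [[257.0822397  240.64644613]]
gap [[256.32855053 200.33673727]
 [256.33484216 234.02275599]
 [256.34067297 265.24146692]]
```

View pics/n3a.png

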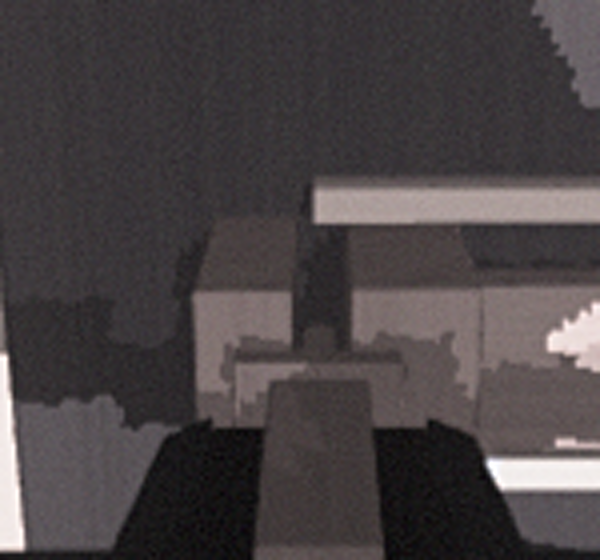

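Call:
arm_command:
  deltas:
    - {"dx":0,"dy":0.002,"dz":0.0003,"wx":0,"wy":0,"wz":0}
    - {"dx":0,"dy":0.004,"dz":0.0003,"wx":0,"wy":0,"wz":0}
    - {"dx":0,"dy":0.006,"dz":0.0003,"wx":0,"wy":0,"wz":0}
    - {"dx":0,"dy":0.007,"dz":0.0003,"wx":0,"wy":0,"wz":0}
    - {"dx":0,"dy":0.007,"dz":0.0003,"wx":0,"wy":0,"wz":0}

```text
clock: 21.25
tool_pos: [0.5023, 0.028, 0.2338]
eef_rot: [0.544, -0.452, 0.452, -0.544]
contact_force: [-0.5, 0.5, -0.1]
opening: 0.155
```

Call:
arm_command:
  deltas:
    - {"dx":0,"dy":0.0003,"dz":0,"wx":0,"wy":0,"wz":0}
    - {"dx":0,"dy":0.0006,"dz":0,"wx":0,"wy":0,"wz":0}
    - {"dx":0,"dy":0.0009,"dz":0,"wx":0,"wy":0,"wz":0}
    - {"dx":0,"dy":0.001,"dz":0,"wx":0,"wy":0,"wz":0}
    - {"dx":0,"dy":0.001,"dz":0,"wx":0,"wy":0,"wz":0}

```text
clock: 21.75
tool_pos: [0.5023, 0.028, 0.2335]
eef_rot: [-0.544, 0.451, -0.452, 0.544]
contact_force: [-0.9, -0.3, 5.3]
opening: 0.158
```

Call:
arm_command:
  deltas:
    - {"dx":0,"dy":-0.0005,"dz":0,"wx":0,"wy":0,"wz":0}
    - {"dx":0,"dy":-0.0005,"dz":0,"wx":0,"wy":0,"wz":0}
    - {"dx":0,"dy":-0.0005,"dz":0,"wx":0,"wy":0,"wz":0}
    - {"dx":0,"dy":-0.0005,"dz":0,"wx":0,"wy":0,"wz":0}
    - {"dx":0,"dy":-0.0005,"dz":0,"wx":0,"wy":0,"wz":0}
  claw: -0.64
  grip_force: 3

```text
clock: 22.25
tool_pos: [0.5024, 0.0279, 0.2334]
eef_rot: [-0.544, 0.452, -0.452, 0.544]
contact_force: [0.8, 0.1, 1.1]
opening: 0.179
```

```bash
python3 look.py n4
```

```text
t 22.25 d xyz [ 0.0001  0.0017 -0.0004] w [-0.0002  0.0027  0.0001] grasp now [0.5024 0.0279 0.0864] open 0.179 F [0.8 0.1 1.1]
grasp fixture [[-0.04988663 -0.0749413   0.08640488]] shoulder [[257.06650305 240.69623866]]
gap [[255.49742781 204.79980161]
 [255.53882277 239.66817205]
 [255.57706852 271.88384481]]
```

View pics/n4a.png

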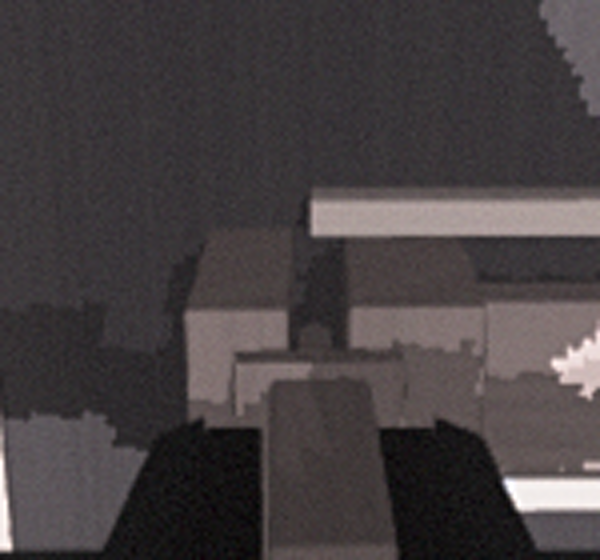

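```bash
cat > jf.py <<'E'
from h import *
z=np.load('pics/c9.npz');f,cx,cy,_,_=cam('wrist')
P=[(277,285),(268,528.5),(392,530),(468,532),(632,533.5),(620,293)]
uv=np.array(P)/9+[212,107]-.45
X=np.array([[-.07,-.053,.055],[-.07,-.097,.055],[-.055,-.097,.055],[-.0465,-.097,.055],[-.0265,-.097,.055],[-.0265,-.053,.055]])
j=np.array([0,0,0,1,1,1])
def res(p,full=False):
    Rw=Ro.from_rotvec(p[:3]).as_matrix()@z['R'];t=z['t']+p[3:6]
    Y=X.copy();Y[:,2]+=j*p[6];Y[:,0]+=j*p[7]
    e=(proj((f,cx,cy,Rw,t),W(Y))-uv)
    if full:return e
    return np.r_[e.ravel()/.25,p[:3]/.01,p[3:6]/.003,p[7]/.0005]
s=least_squares(res,np.zeros(8),x_scale=[.01]*3+[.003]*3+[.001]*2)
C=np.linalg.inv(s.jac.T@s.jac)
print('dz jaw mm',s.x[6]*1e3,'+-',C[6,6]**.5*1e3,'dx',s.x[7]*1e3,'cam',s.x[:6].round(4));print(res(s.x,True).round(2))
E
python3 jf.py
```

```text
dz jaw mm -0.6416783715576276 +- 0.3638145598910309 dx 0.1755453619824607 cam [ 0.0116 -0.0053  0.0005  0.0013  0.0003 -0.0005]
[[ 0.28  0.25]
 [-0.28 -0.07]
 [ 0.06 -0.18]
 [-0.23  0.07]
 [ 0.33 -0.02]
 [-0.15 -0.04]]
```

```bash
python3 - <<'E'
from h import *
a=cv2.imread('pics/w9.png')
a=cv2.convertScaleAbs(a,alpha=1.6,beta=20)
crop(a,240,90,290,140,12,'pics/c14.png');crop(a,240,130,290,180,12,'pics/c15.png')
E
```

```text
(no output)
```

View pics/c14.png

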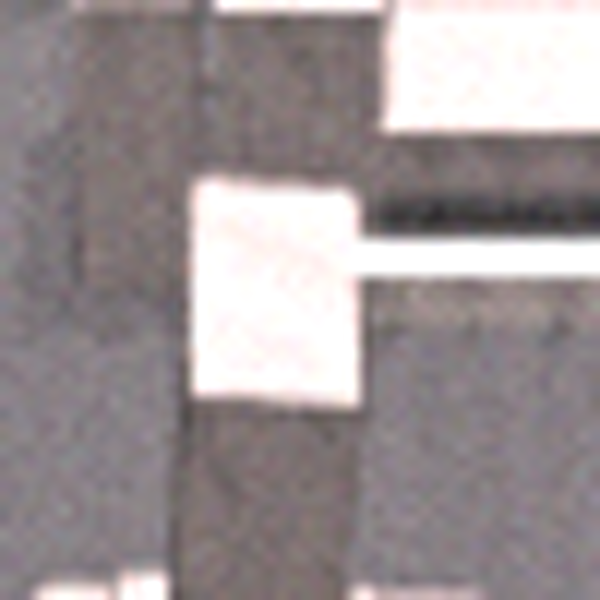

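View pics/c15.png

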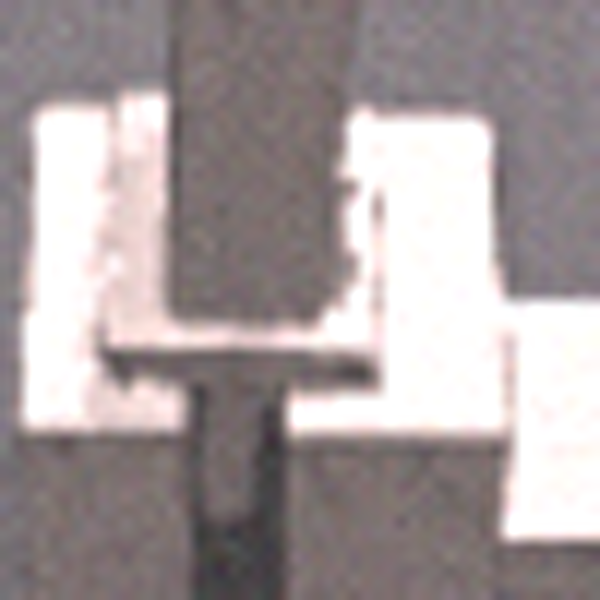

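```bash
cat > gf.py <<'E'
from h import *
z=np.load('pics/c9.npz');f,cx,cy,_,_=cam('wrist')
A=lambda x,y:(240+x/12-.46,90+y/12-.46); B=lambda x,y:(240+x/12-.46,130+y/12-.46)
fx=[((-.07,-.053),B(33,105)),((-.07,-.097),B(22,431)),((-.055,-.097),B(190,431))]
jw=[((-.0465,-.097),B(287,433)),((-.0265,-.097),B(503,434)),((-.0265,-.053),B(490,115))]
ga=[((-.007,.015,.049),A(193,178)),((.007,.015,.049),A(357,187)),((.007,-.015,.049),A(360,407)),((-.007,-.015,.049),A(192,397)),
((-.007,-.015,.005),B(165,323)),((-.012,.017,.005),B(118,93)),((-.012,-.017,.005),B(105,348)),((.012,-.017,.005),B(380,353)),((.012,-.017,0),B(377,387))]
FXp=np.array([[*a,.055] for a,_ in fx]);Jp=np.array([[*a,.055] for a,_ in jw]);Gp=np.array([a for a,_ in ga])
uv=np.array([b for _,b in fx+jw+ga])
def res(p,full=False):
    c=(f,cx,cy,Ro.from_rotvec(p[:3]).as_matrix()@z['R'],z['t']+p[3:6])
    J=Jp+[p[7],0,p[6]]
    G=Ro.from_rotvec(p[11:14]).apply(Gp)+[-.0505+p[8],-.075+p[9],.055+p[10]]
    e=proj(c,W(np.vstack([FXp,J,G])))-uv
    if full:return e
    return np.r_[e.ravel()/.25,p[:3]/.012,p[3:6]/.003,p[7]/.0005]
s=least_squares(res,np.zeros(14),x_scale=[.01]*3+[.003]*3+[.001]*5+[.02]*3)
sd=np.sqrt(np.diag(np.linalg.inv(s.jac.T@s.jac)))
for n,i,k in(('jaw dz',6,1e3),('jaw dx',7,1e3),('g dx',8,1e3),('g dy',9,1e3),('g dz',10,1e3),('roll x deg',11,57.3),('tilt y deg',12,57.3),('yaw deg',13,57.3)):print(n,(s.x[i]*k).round(2),'+-',(sd[i]*k).round(2))
print(res(s.x,True).round(2).tolist())
E
python3 gf.py
```

```text
jaw dz -0.46 +- 0.37
jaw dx 0.02 +- 0.28
g dx 0.23 +- 0.23
g dy -1.33 +- 1.95
g dz 1.73 +- 1.79
roll x deg -0.02 +- 0.55
tilt y deg 2.84 +- 0.4
yaw deg -0.1 +- 0.41
[[0.36, 0.26], [-0.2, -0.16], [-0.13, -0.11], [-0.23, 0.06], [0.48, 0.05], [-0.28, -0.1], [-0.13, 0.12], [-0.02, 0.04], [0.36, -0.1], [-0.36, 0.04], [0.04, 0.34], [-0.06, -0.15], [0.28, -0.64], [0.02, -0.11], [-0.13, 0.46]]
```

Call:
arm_command:
  deltas:
    - {"dx":0,"dy":0,"dz":0,"wx":0,"wy":0,"wz":0}
    - {"dx":0,"dy":0,"dz":0,"wx":0,"wy":0,"wz":0}
    - {"dx":0,"dy":0,"dz":0,"wx":0,"wy":0,"wz":0}
    - {"dx":0,"dy":-0.0015,"dz":0,"wx":0,"wy":0,"wz":0}
    - {"dx":0,"dy":-0.003,"dz":0,"wx":0,"wy":0,"wz":0}
  claw: -1
  grip_force: 40

```text
clock: 22.85
tool_pos: [0.5021, 0.0279, 0.2364]
eef_rot: [0.544, -0.452, 0.452, -0.544]
contact_force: [-0.8, 0.3, -1.8]
opening: 0.153
```

```bash
python3 - <<'E'
from h import *
s=r.get_state();print(s['tool_pos'],s['contact_force'].round(2),s['moment'].round(3),s['opening'])
E
```

```text
[0.50211689 0.02786278 0.23642827] [-0.75  0.33 -1.8 ] [-0.013 -0.087 -0.047] 0.1531353799428109
```

Call:
arm_command:
  deltas:
    - {"dx":0,"dy":0.001,"dz":0,"wx":0,"wy":0,"wz":0}
    - {"dx":0,"dy":0.002,"dz":0,"wx":0,"wy":0,"wz":0}
    - {"dx":0,"dy":0.003,"dz":0,"wx":0,"wy":0,"wz":0}
    - {"dx":0,"dy":0.004,"dz":0,"wx":0,"wy":0,"wz":0}
    - {"dx":0,"dy":0.004,"dz":0,"wx":0,"wy":0,"wz":0}

```text
clock: 23.35
tool_pos: [0.5022, 0.028, 0.2334]
eef_rot: [0.544, -0.451, 0.452, -0.544]
contact_force: [-1.3, -0.3, 10.7]
opening: 0.153
```

```bash
python3 - <<'E'
from h import *
s=r.get_state();print(s['tool_pos'],s['contact_force'].round(2),s['moment'].round(3),s['opening'],Ro.from_quat(s['eef_rot']).as_matrix().round(4)[2])
E
```

```text
[0.50220537 0.02799141 0.23335813] [-1.3  -0.26 10.75] [-0.055  0.414  0.036] 0.15306038737804156 [ 7.e-04 -1.e+00  6.e-04]
```

Call:
arm_command:
  deltas:
    - {"dx":0,"dy":0.0005,"dz":0,"wx":0,"wy":0,"wz":0}
    - {"dx":0,"dy":0.001,"dz":0,"wx":0,"wy":0,"wz":0}
    - {"dx":0,"dy":0.0015,"dz":0,"wx":0,"wy":0,"wz":0}
    - {"dx":0,"dy":0.002,"dz":0,"wx":0,"wy":0,"wz":0}
    - {"dx":0,"dy":0.002,"dz":0,"wx":0,"wy":0,"wz":0}

```text
clock: 23.85
tool_pos: [0.5021, 0.0281, 0.2332]
eef_rot: [-0.544, 0.451, -0.452, 0.544]
contact_force: [-4.4, -1.2, 30.9]
opening: 0.15
```

```bash
python3 - <<'E'
from h import *
s=r.get_state();print(s['tool_pos'],s['contact_force'].round(2),s['moment'].round(3),s['opening'],Ro.from_quat(s['eef_rot']).as_matrix().round(4)[2])
E
python3 look.py n5
```

```text
[0.50205201 0.02810538 0.23320011] [-4.37 -1.17 30.91] [-0.176  1.351 -0.034] 0.15013904381511822 [ 0.0016 -1.      0.0019]
t 23.85 d xyz [ 0.0003  0.0015 -0.0001] w [-0.0024  0.003   0.002 ] grasp now [0.5024 0.0279 0.0862] open 0.15 F [-4.4 -1.2 30.9]
grasp fixture [[-0.04991814 -0.07493013  0.08620056]] shoulder [[256.96338035 240.61663677]]
gap [[255.44989884 204.8800572 ]
 [255.48159253 239.7649875 ]
 [255.51086168 271.98124394]]
```

View pics/n5a.png

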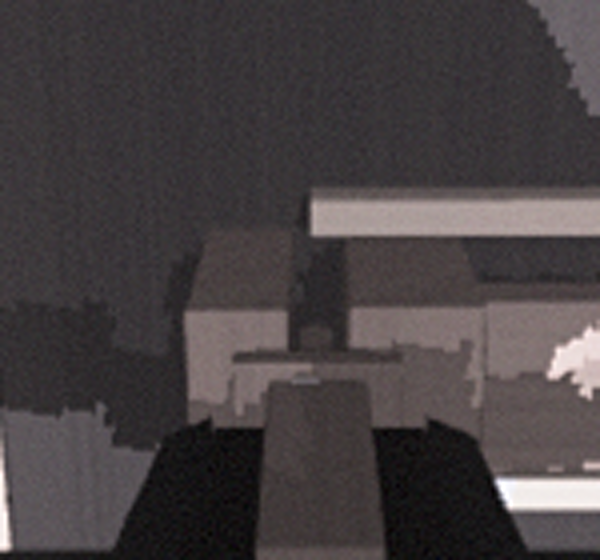

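```bash
python3 - <<'E'
from h import *
a=cv2.imread('pics/w9.png');a=cv2.convertScaleAbs(a,alpha=1.3,beta=10)
crop(a,230,55,300,115,11,'pics/c16.png')
E
```

```text
(no output)
```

View pics/c16.png

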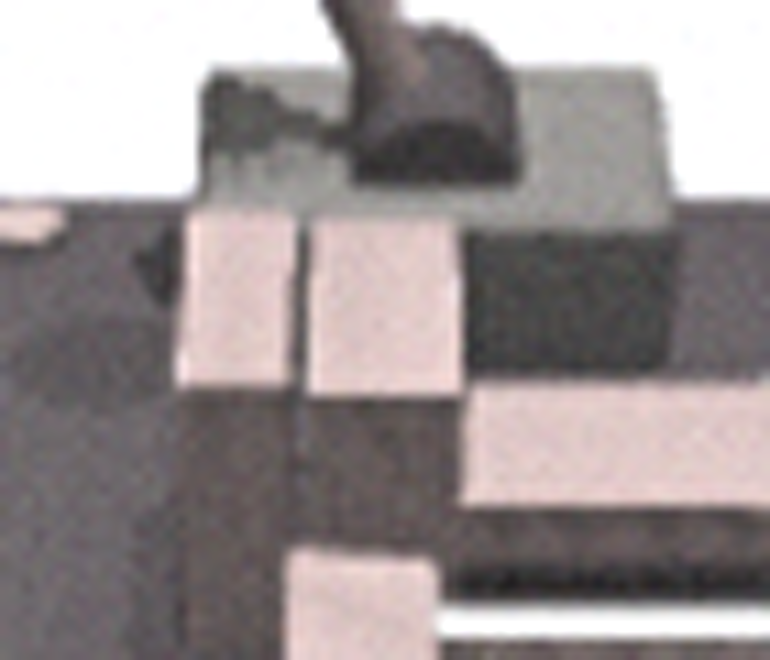

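Station L was never touched, and its jaw top also sits about 1 mm below its backstop (a 10 px step in the crop). So the gauge's ~3° lean when resting on both tops comes from the fixture itself, not from a bad seat. I'll release it and retreat.

Call:
arm_command:
  deltas:
    - {"dx":0,"dy":-0.001,"dz":0,"wx":0,"wy":0,"wz":0}
    - {"dx":0,"dy":-0.002,"dz":0,"wx":0,"wy":0,"wz":0}
    - {"dx":0,"dy":-0.003,"dz":0,"wx":0,"wy":0,"wz":0}
    - {"dx":0,"dy":-0.003,"dz":0,"wx":0,"wy":0,"wz":0}
    - {"dx":0,"dy":-0.003,"dz":0,"wx":0,"wy":0,"wz":0}
  grip_force: 10

```text
clock: 24.45
tool_pos: [0.5024, 0.0279, 0.2333]
eef_rot: [0.544, -0.452, 0.452, -0.544]
contact_force: [-0.8, 0.4, 0.5]
opening: 0.161
```

Call:
arm_command:
  deltas:
    - {"dx":0,"dy":0,"dz":0,"wx":0,"wy":0,"wz":0}
    - {"dx":0,"dy":0,"dz":0,"wx":0,"wy":0,"wz":0}
    - {"dx":0,"dy":0,"dz":0,"wx":0,"wy":0,"wz":0}
    - {"dx":0,"dy":0,"dz":0,"wx":0,"wy":0,"wz":0}
    - {"dx":0,"dy":0,"dz":0,"wx":0,"wy":0,"wz":0}
  claw: -0.62

```text
clock: 24.95
tool_pos: [0.5023, 0.0279, 0.2335]
eef_rot: [-0.544, 0.452, -0.452, 0.544]
contact_force: [1.0, 0.8, 0.7]
opening: 0.189
```

Call:
arm_command:
  deltas:
    - {"dx":0,"dy":0,"dz":0,"wx":0,"wy":0,"wz":0}
    - {"dx":0,"dy":0,"dz":0,"wx":0,"wy":0,"wz":0}
    - {"dx":0,"dy":0,"dz":0,"wx":0,"wy":0,"wz":0}
    - {"dx":0,"dy":0,"dz":0,"wx":0,"wy":0,"wz":0}
    - {"dx":0,"dy":0,"dz":0,"wx":0,"wy":0,"wz":0}
  claw: 0.1

```text
clock: 25.45
tool_pos: [0.5023, 0.0279, 0.2335]
eef_rot: [-0.544, 0.452, -0.452, 0.544]
contact_force: [0.3, 0.4, 0.4]
opening: 0.548
```

Call:
arm_command:
  deltas:
    - {"dx":0,"dy":-0.005,"dz":0,"wx":0,"wy":0,"wz":0}
    - {"dx":0,"dy":-0.025,"dz":0,"wx":0,"wy":0,"wz":0}
    - {"dx":0,"dy":-0.055,"dz":0,"wx":0,"wy":0,"wz":0}
    - {"dx":0,"dy":-0.09,"dz":0,"wx":0,"wy":0,"wz":0}
    - {"dx":0,"dy":-0.12,"dz":0,"wx":0,"wy":0,"wz":0}

```text
clock: 25.95
tool_pos: [0.5021, 0.0279, 0.3553]
eef_rot: [-0.544, 0.451, -0.452, 0.544]
contact_force: [0.7, 0.3, -0.7]
opening: 0.552
```

Call:
arm_command:
  deltas:
    - {"dx":0.03,"dy":-0.01,"dz":0,"wx":0,"wy":0,"wz":0}
    - {"dx":0.07,"dy":-0.01,"dz":0,"wx":0,"wy":0,"wz":0}
    - {"dx":0.11,"dy":-0.01,"dz":0,"wx":0,"wy":0,"wz":0}
    - {"dx":0.16,"dy":-0.01,"dz":0,"wx":0,"wy":0,"wz":0}
    - {"dx":0.19,"dy":-0.01,"dz":0,"wx":0,"wy":0,"wz":0}

```text
clock: 26.45
tool_pos: [0.537, -0.1632, 0.3637]
eef_rot: [0.544, -0.452, 0.453, -0.542]
contact_force: [0.3, 0.5, 0.0]
opening: 0.547
```

```bash
python3 - <<'E'
from h import *
s=r.get_state();print(s['clock'],s['contact_force'].round(1))
a=r.snapshot('top')[:,:,::-1].copy();b=r.snapshot('side')[:,:,::-1].copy()
cv2.imwrite('pics/t10.png',a);cv2.imwrite('pics/s10.png',b)
cv2.imwrite('pics/f1.png',np.hstack([cv2.resize(a[145:265,155:310],None,fx=2.6,fy=2.6,interpolation=2)[:300,:390],cv2.resize(b[160:250,195:315],None,fx=3.33,fy=3.33,interpolation=2)[:299]][0:1]))
crop(a,155,145,310,265,5,'pics/f1.png');crop(b,195,160,315,250,6,'pics/f2.png')
E
```

```text
26.45 [0.3 0.5 0. ]
```

View pics/f1.png

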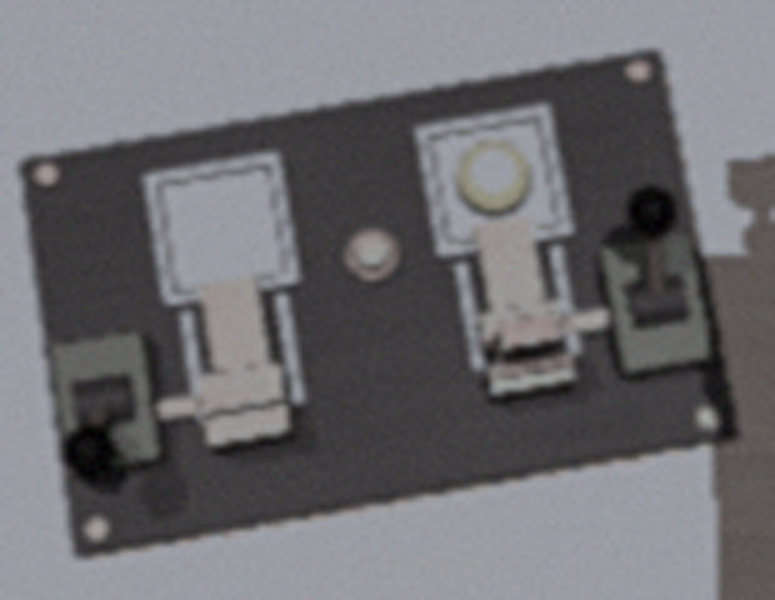

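View pics/f2.png

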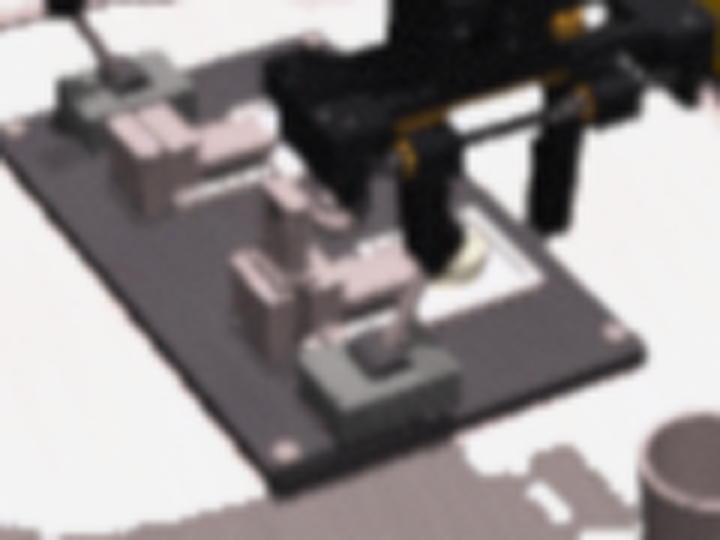

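View pics/t10.png

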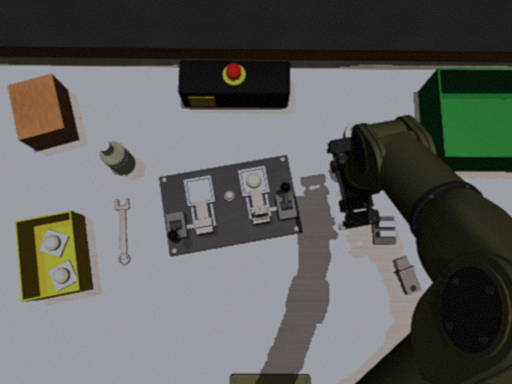

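```bash
python3 -c "
from plant import r
print(r.finish_job(), r.get_state()['clock'])"
```

```text
the job is handed in; nothing more can be done
the job is handed in; nothing more can be done
```

I threw the domed station's lever (station R) fully over to its stop. I then took the middle-sized gauge from its stand, lowered its blade into the open gap at mid-length, pressed it down, let go and backed off. The job was handed in at about 26.5 s.

**What the last checks showed:**
- **Lever:** the knob moved from fixture x = -68 mm to +2 mm and stopped hard. The gap measured about 8.5 mm.
- **Gauge:** it stands in the gap, midway along and released. The hand is clear and touches nothing.
- **Rest of the scene:** lever L, the cover, the blank plate, the nut, the wrench and the bottle look unmoved in the top view. The arm hid the tape and screwdriver there, and the cup in part, but it never went down near any of them.

**One check that disagreed:** the released gauge leans about 3° towards the nests instead of resting exactly flat. I regripped it, pressed with up to 31 N and released it again. It started leaning again during a slow test release. I did not measure the angle after the final release.

The images show the jaw top about 1 mm lower than the backstop, and the same step appears at station L, which I never touched. So I believe the lean comes from the fixture and not from a bad fit, but I did not measure the heights directly.

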